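# Hang the coated boards to dry and log them

## Robot

A 6-joint arm with a two-finger parallel gripper is mounted at the origin on the work surface. World frame = base frame: x ahead of the robot, y to its left, z up, the work surface at z = 0. Lengths are in m, angles in rad, forces in N, time in s.
With the tool pointing down it reaches from about 0.425 to 0.95 m from the base axis. Payload 14.7 kg.
Tool frame: the origin (TCP) lies at the very end of the fingers, on their centre line; the grasp point (between the pads) lies 19 mm behind it; x points along the fingers, y is the direction in which the jaws open and shut, and the axes are right-handed (so a half turn about x gives the same grasp; the last joint's range is limited). The gripper opens to 85 mm and grips with 20 to 120 N. Pads are 22 mm wide; open, the fingers measure 114 mm over their backs; the gripper's body (76 mm by 85 mm) begins 54 mm behind the grasp point. The pads swing forward as they close: fully open they stand 13 mm farther back than shut.
Start: joints at [-1.382, 0.48, 1.596, -0, 1.065, -0.047], TCP at [0.152, -0.632, 0.21] pointing down, gripper open.
Joint ranges: [-2.75, 2.75], [-0.82, 2.05], [0.23, 2.67], [-1.56, 4.7], [0.09, 2.69], [-2.92, 2.92]. Speed limits (rad/s): [1.89, 1.89, 2.39, 3.01, 3.01, 3.01].

## Interface

Orientations are given as a unit quaternion [x, y, z, w].
In Python, from workcell import env, viewer, finish_job gives the robot as it stands.
- The arm moves only by the shell command python3 -m pendant 'ROWS' [FORCE]. ROWS is JSON, a list of rows, each a list of 3 entries, a list of its own where there are three numbers: the shift along the tool's x, y, z in cm, then the turn, a rotation vector about the tool's x, y, z in rad, then the opening in per cent of the stroke, from 0 (shut) to 100 (fully open). In form: [[[tx, ty, tz], [ax, ay, az], gripper], ...]. A call has 1 to 5 rows; each row is the pose to reach, as a shift and turn from the pose measured when the call began, along the tool's axes at that moment; what a row does not reach only later rows make up. A row lasts 1/10 s, in which the tool goes at most 50 mm and 8.59 degrees, less where a joint would pass 70% of its speed; a pose out of reach is approached as far as the arm can. A call with a gripper value outside its range is refused whole. The fingers move at their own pace and stop on an object; FORCE is the grip in N (left out, the last holds). Time passes only in rows, so rows that repeat a pose let the fingers close. It gives the time, the measured TCP pose, the force and the opening at its end, in the units of the state.
- env.observe(): the state, without advancing time (a new reading comes with each control period).
- viewer.snapshot(name): name is "scene" or "top" or "wrist"; returns a dict with "color" (400x640x3 uint8, red, green, blue), "depth" (400x640 float32, m along the optical axis (not along the pixel's ray), 0 where there is no reading), "intrinsics" (3x3 intrinsics, pixels), "world_to_cam" (4x4, takes a point from world to camera coordinates). Camera axes: x right, y down, z forward; pixel columns grow to the right and rows downward; lengths in m; the calibration is good to about 2 mm. The wrist camera is an equidistant fisheye: a pixel r from the principal point sees the ray r / f radians off the axis. A picture is of the moment at which its call begins.
- finish_job(): hands the job in, once; it reports no verdict.
The state is a dict: "t": time; "joint_positions": joint angles; "joint_velocities": joint speeds; "joint_torque": joint torques, N m; "tcp_pos": TCP position; "orientation": TCP orientation; "ft_force": force on the tool from outside, world axes, zero at the start; "torque": the same for the moment, N m; "opening": finger opening in m.
Only numpy, scipy, OpenCV 4.12 (cv2) and the standard library are available. Lean on these libraries where they do the work, as an engineer would, in place of code of your own. Each camera call takes 0.05 s, during which the arm holds its last target.

## Task

Hang every board carrier standing on the bench on the drying rail: hook each onto the bar in the loading section, short of the black mark, and slide it along the bar to the robot's left until the whole carrier is past the mark - never lift one over the drying section. When all of them hang there, pick up the barcode reader, aim it square at the barcode label from about 110 mm (its focus on the middle of the label) and hold it still there for two seconds, then lay it back down flat, wholly on its pad, and leave the other things on the bench alone.

Things in the scene. Friction and masses are not known exactly. Their poses are not given: they have to be found in the camera images.
- rail: Drying rail, fixed: round steel bar 12 mm in diameter, 540 mm long, along the rail's own y at height 200 mm (bar axis), on two 18 mm posts at y = +-262 mm (212 mm tall). Origin on the table under the bar's middle, z up; x points roughly away from the robot, y to its left.
- mark: Mark: black painted band, 16 mm wide, round the rail bar; it does not stand in the way of hooks. Origin on the bar's axis at the middle of the band, axes as the rail. The drying section is the side towards the rail's +y (robot's left), up to the post; the loading section is the side towards -y.
- carrier1: Board carrier, may be absent; all alike. Upright frame 160 mm tall, 160 g, free-standing on a steel foot 56 (x) x 50 (y) x 6 mm. Origin: centre of the foot's underside, z up. On it a green circuit board 70 x 6 (y) x 46 mm, z 6 to 52, and a cross bar up to z 60; above, a shank and a hook open towards +x, 10 mm thick (y); on top the grip tab 24 (x) x 10 (y) mm, z 124 to 160, over the origin.
- carrier1_hook (a point): Seat in the hook of carrier1 (inverted V), where the bar's axis lies when hung: 109 mm above the foot's underside, on the carrier's z axis; axes as the carrier. Shank at x -23 to -17 mm; hook tip at x 17 to 23, ending at z 90 (19 mm below the seat). The bar enters from +x through the 30 mm gap between cross bar (z 60) and tip; then lower the carrier to seat it.
- carrier2: Board carrier, may be absent; all alike. Upright frame 160 mm tall, 160 g, free-standing on a steel foot 56 (x) x 50 (y) x 6 mm. Origin: centre of the foot's underside, z up. On it a green circuit board 70 x 6 (y) x 46 mm, z 6 to 52, and a cross bar up to z 60; above, a shank and a hook open towards +x, 10 mm thick (y); on top the grip tab 24 (x) x 10 (y) mm, z 124 to 160, over the origin.
- carrier2_hook (a point): Seat in the hook of carrier2 (inverted V), where the bar's axis lies when hung: 109 mm above the foot's underside, on the carrier's z axis; axes as the carrier. Shank at x -23 to -17 mm; hook tip at x 17 to 23, ending at z 90 (19 mm below the seat). The bar enters from +x through the 30 mm gap between cross bar (z 60) and tip; then lower the carrier to seat it.
- carrier3: Board carrier, may be absent; all alike. Upright frame 160 mm tall, 160 g, free-standing on a steel foot 56 (x) x 50 (y) x 6 mm. Origin: centre of the foot's underside, z up. On it a green circuit board 70 x 6 (y) x 46 mm, z 6 to 52, and a cross bar up to z 60; above, a shank and a hook open towards +x, 10 mm thick (y); on top the grip tab 24 (x) x 10 (y) mm, z 124 to 160, over the origin.
- carrier3_hook (a point): Seat in the hook of carrier3 (inverted V), where the bar's axis lies when hung: 109 mm above the foot's underside, on the carrier's z axis; axes as the carrier. Shank at x -23 to -17 mm; hook tip at x 17 to 23, ending at z 90 (19 mm below the seat). The bar enters from +x through the 30 mm gap between cross bar (z 60) and tip; then lower the carrier to seat it.
- carrier4: Board carrier, may be absent; all alike. Upright frame 160 mm tall, 160 g, free-standing on a steel foot 56 (x) x 50 (y) x 6 mm. Origin: centre of the foot's underside, z up. On it a green circuit board 70 x 6 (y) x 46 mm, z 6 to 52, and a cross bar up to z 60; above, a shank and a hook open towards +x, 10 mm thick (y); on top the grip tab 24 (x) x 10 (y) mm, z 124 to 160, over the origin.
- carrier4_hook (a point): Seat in the hook of carrier4 (inverted V), where the bar's axis lies when hung: 109 mm above the foot's underside, on the carrier's z axis; axes as the carrier. Shank at x -23 to -17 mm; hook tip at x 17 to 23, ending at z 90 (19 mm below the seat). The bar enters from +x through the 30 mm gap between cross bar (z 60) and tip; then lower the carrier to seat it.
- reader: Handheld barcode reader, loose, a grey stick 170 mm long lying along its own x, 160 g: handle 115 x 30 (y) x 28 (z) mm from x -85 to +30, then a head 55 x 46 x 34 mm from x 30 to 85 with the glass window in its end face. Origin under the middle of its length, on its underside; z up. It looks along its own +x.
- reader_window (a point): Middle of the reader's window (x 85, z 17 mm in the reader's frame).
- reader_tail (a point): Rear end of the reader (x -85, z 17 mm).
- reader_spot (a point): Focus of the reader: in the air 110 mm straight ahead of the window (x 195, z 17 mm in the reader's frame).
- pad: Reader's pad: fixed flat black rubber mat 140 (x) x 240 (y) x 4 mm, origin at the centre of its underside, z up. The reader lies on it at the start.
- label: Barcode label, 80 (x) x 52 (y) mm, white with black bars, on a fixed sloping plate 110 x 80 mm on a stand 110 mm wide. Origin at the middle of the label, about 78 mm above the table; its z is the outward normal of the label, 30 degrees above level, and faces roughly the robot's left (+y of the world).
- spool: Solder spool standing on its flange, 56 mm across, 36 mm tall; bystander, origin at the centre of its underside. Not to be moved.
- phone: Phone, black slab 72 x 146 x 9 mm; bystander, origin at the centre of its underside. Not to be moved.
- flux: Flux bottle, 44 mm across, 110 mm tall; bystander, origin at the centre of its underside. Not to be moved.
- driver: Screwdriver lying along its x, handle to -x; bystander, origin on the tool. Not to be moved.
Not all that is in view belongs to the job. What is shaped like the reader but blue is not meant. What is shaped like the carrier3 but pink is not meant.

How it is judged:
On the way, in this order (a step that is already met when the one before it is completed fails the run):
1. every carrier hangs still on the bar with its whole body past the mark (y of each of carrier1_hook, carrier2_hook, carrier3_hook, carrier4_hook in the frame of mark above 0.022 m and x of carrier1_hook in the frame of mark between -0.01 and 0.01 m and z of carrier1_hook in the frame of mark between -0.006 and 0.006 m and angle between each of carrier1, carrier2, carrier3, carrier4's own z axis and vertical below 0.25 rad and linear speed of each of carrier1, carrier2, carrier3, carrier4 below 0.03 m/s and x of carrier2_hook in the frame of mark between -0.01 and 0.01 m and z of carrier2_hook in the frame of mark between -0.006 and 0.006 m and x of carrier3_hook in the frame of mark between -0.01 and 0.01 m and z of carrier3_hook in the frame of mark between -0.006 and 0.006 m and x of carrier4_hook in the frame of mark between -0.01 and 0.01 m and z of carrier4_hook in the frame of mark between -0.006 and 0.006 m), for 0.3 s.
2. the reader's focus is within 30 mm of the label's middle, looking along the label's normal within 0.35 rad, held still (under 30 mm/s) for 1 s (distance between reader_spot and label below 0.03 m and angle between the x axis of reader and the z axis of label, either way round below 0.35 rad and z of reader_window in the frame of label above 0.05 m and linear speed of reader below 0.03 m/s), for 1 s.
At the end, for the whole second after the job is handed in: Every carrier hangs upright (tilt under 0.25 rad) and still on the bar (hook point within 10 mm across and 6 mm in height of the bar's axis) with its hook at least 22 mm past the middle of the mark; the reader lies flat and still with both ends within the pad's outline (all of step 1 and x of reader_window in the frame of pad between -0.07 and 0.07 m and y of reader_window in the frame of pad between -0.12 and 0.12 m and x of reader_tail in the frame of pad between -0.07 and 0.07 m and y of reader_tail in the frame of pad between -0.12 and 0.12 m and z of reader in the frame of pad below 0.008 m and angle between reader's own z axis and vertical below 0.1 rad and linear speed of reader below 0.02 m/s); the robot touches nothing.
It fails at once if a bystander is pushed more than 30 mm (distance of any of spool, phone, flux, driver from where it was at the start of the episode above 0.03 m).
It fails at once if a carrier is put over the drying section from above instead of being slid past the mark on the bar ((y of carrier1_hook in the frame of mark between 0.022 and 0.3 m and x of carrier1_hook in the frame of mark between -0.03 and 0.03 m and z of carrier1_hook in the frame of mark above 0.018 m) or (y of carrier2_hook in the frame of mark between 0.022 and 0.3 m and x of carrier2_hook in the frame of mark between -0.03 and 0.03 m and z of carrier2_hook in the frame of mark above 0.018 m) or (y of carrier3_hook in the frame of mark between 0.022 and 0.3 m and x of carrier3_hook in the frame of mark between -0.03 and 0.03 m and z of carrier3_hook in the frame of mark above 0.018 m) or (y of carrier4_hook in the frame of mark between 0.022 and 0.3 m and x of carrier4_hook in the frame of mark between -0.03 and 0.03 m and z of carrier4_hook in the frame of mark above 0.018 m)).
Of carrier1, carrier2, carrier3, carrier4 only 3 to 4 are there at a start; the rules pass over those that are not, and their reading is None.
At some moment in a run one of carrier1, carrier2, carrier3, carrier4, reader may be knocked a few centimetres aside while the robot is not near it.
It also fails if it takes over 210 s, if anything falls off the work surface, if the arm or the gripper's body presses on something with over 40 N, if the wrist force passes 120 N, or if a joint passes its speed limit or range.

## Working session

There is one attempt and no reset: what is moved stays moved. The work goes in short steps, Python scripts to look and compute and a shell command to move; the robot and the scene stay as the last step left them, time stands still between calls to the robot, and variables do not carry over. Pictures are saved under pics/ and viewed, and the job is handed in when it is done.

```bash
mkdir -p pics; ls; cat > h.py <<'E'
import numpy as np, cv2
from workcell import env, viewer
def snap(n,f):
    s=viewer.snapshot(n); cv2.imwrite('pics/'+f+'.png',s['color'][:,:,::-1]); np.savez('pics/'+f+'.npz',**s); return s
def ld(f): return dict(np.load('pics/'+f+'.npz'))
def pts(s):
    K=s['intrinsics'];d=s['depth'];v,u=np.mgrid[0:d.shape[0],0:d.shape[1]]
    c=np.stack([(u-K[0,2])/K[0,0]*d,(v-K[1,2])/K[1,1]*d,d],-1)
    T=np.linalg.inv(s['world_to_cam']); w=c@T[:3,:3].T+T[:3,3]; w[d==0]=np.nan; return w
E
python3 - <<'E'
from h import *
o=env.observe()
for k,v in o.items(): print(k,np.round(v,3))
for n in ['scene','top','wrist']:
    s=snap(n,n+'0'); print(n,s['intrinsics'].tolist(),np.round(s['world_to_cam'],3).tolist())
E
```

```text
pics
t 0.0
joint_positions [-1.382  0.481  1.597  0.     1.065 -0.047]
joint_velocities [-0.001  0.    -0.001 -0.001 -0.001  0.001]
joint_torque [ 5.0000e-03 -9.5063e+01 -4.3019e+01  0.0000e+00  1.2000e-02  0.0000e+00]
tcp_pos [ 0.152 -0.632  0.209]
orientation [-0.702 -0.084  0.702 -0.083]
ft_force [-0.229  0.433 -0.43 ]
torque [-0.045  0.028 -0.07 ]
opening 0.085
scene [[463.48682754604533, 0.0, 312.53186193481565], [0.0, 463.48682754604533, 196.06010672959306], [0.0, 0.0, 1.0]] [[-0.696, 0.717, -0.025, 0.314], [0.389, 0.348, -0.853, -0.047], [-0.603, -0.603, -0.522, 1.516], [0.0, 0.0, 0.0, 1.0]]
top [[480.8780676634927, 0.0, 317.22358183198145], [0.0, 480.8780676634927, 198.44712386173046], [0.0, 0.0, 1.0]] [[0.002, -1.0, -0.006, -0.003], [-0.994, -0.001, -0.111, 0.47], [0.111, 0.006, -0.994, 1.574], [0.0, 0.0, 0.0, 1.0]]
wrist [[309.70691628693146, 0.0, 323.17772716099955], [0.0, 309.70691628693146, 197.88808629447323], [0.0, 0.0, 1.0]] [[0.234, -0.972, -0.001, -0.649], [-0.936, -0.225, 0.269, -0.036], [-0.262, -0.062, -0.963, 0.379], [0.0, 0.0, 0.0, 1.0]]
```

View pics/scene0.png

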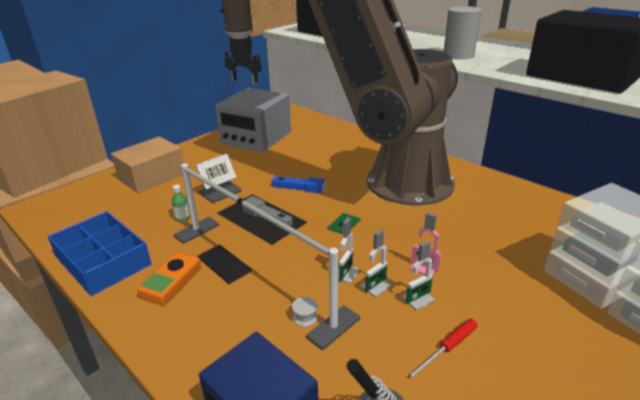

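View pics/top0.png

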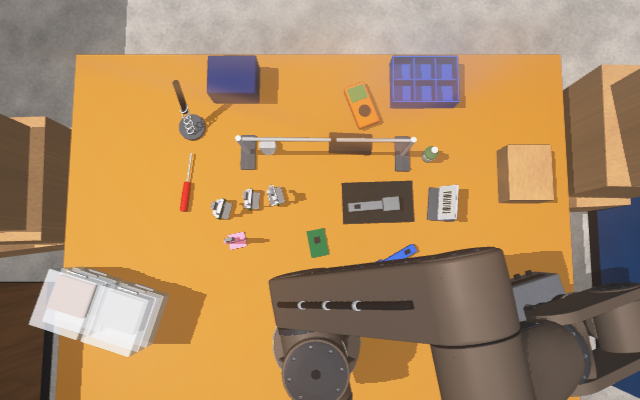

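View pics/wrist0.png

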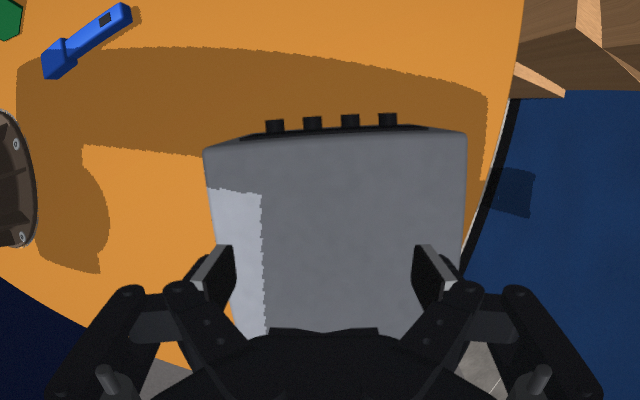

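The scene view shows three white-and-green carriers at (347,262), (377,270) and (421,285). A pink lookalike is at (428,245), the grey reader on its black pad at (265,212), a blue lookalike reader at (298,184), and the label at (216,172). In the top view the carriers are at (222,208), (251,200) and (276,196), and the rail runs from (238,139) to (413,140).

```bash
python3 - <<'E'
from h import *
for n,b in [('top0',(150,80,330,260)),('top0',(330,80,510,260)),('scene0',(310,190,470,320)),('scene0',(170,140,350,290))]:
    im=cv2.imread('pics/'+n+'.png'); x0,y0,x1,y1=b
    c=cv2.resize(im[y0:y1,x0:x1],None,fx=4,fy=4,interpolation=cv2.INTER_CUBIC)[:600]
    cv2.imwrite(f'pics/c_{n}_{x0}.png',c)
for n in ['top0','scene0']:
    s=ld(n);w=pts(s)
    c=s['color'].astype(int)
    # tabs: z 0.13-0.17
    m=(w[...,2]>0.128)&(w[...,2]<0.17)&(w[...,0]>.3)&(w[...,0]<.66)&(w[...,1]>-.1)&(w[...,1]<.5)
    nn,lab,st,ce=cv2.connectedComponentsWithStats(m.astype(np.uint8))
    for i in range(1,nn):
        if st[i,4]>5:
            p=w[lab==i]; print(n,ce[i].round(),st[i,4],np.nanmean(p,0).round(3),np.nanmax(p,0).round(3),np.nanmin(p,0).round(3),c[lab==i].mean(0).round())
    m=(w[...,2]>0.18)&(w[...,2]<0.23)&(w[...,0]>.55)&(w[...,0]<.8)&(abs(w[...,1])<.4)
    p=w[m]; print('rail',n,len(p)); 
    for y in np.arange(-.3,.35,.04):
        q=p[abs(p[:,1]-y)<.02]
        if len(q):print(round(y,2),len(q),np.median(q,0).round(4), c[m][abs(p[:,1]-y)<.02].mean().round())
E
```

```text
top0 [242. 144.] 20 [0.626 0.231 0.15 ] [0.633 0.239 0.168] [0.623 0.225 0.133] [134. 124. 120.]
top0 [271. 191.] 33 [0.479 0.138 0.154] [0.493 0.145 0.163] [0.468 0.131 0.128] [162. 155. 151.]
top0 [245. 195.] 41 [0.465 0.218 0.153] [0.478 0.225 0.165] [0.455 0.214 0.132] [147. 137. 132.]
top0 [214. 205.] 46 [0.435 0.314 0.151] [0.447 0.325 0.163] [0.422 0.308 0.128] [143. 132. 125.]
top0 [229. 239.] 37 [0.331 0.264 0.154] [0.338 0.276 0.165] [0.325 0.253 0.13 ] [155. 141. 139.]
rail top0 766
-0.3 45 [ 0.6233 -0.2881  0.2102] 200.0
-0.26 55 [ 0.626  -0.2606  0.2029] 178.0
-0.22 55 [ 0.6278 -0.2207  0.2043] 184.0
-0.18 53 [ 0.6267 -0.1793  0.204 ] 182.0
-0.14 52 [ 0.6274 -0.1405  0.204 ] 181.0
-0.1 56 [ 0.6273 -0.0997  0.204 ] 184.0
-0.06 58 [ 0.6284 -0.0578  0.2049] 142.0
-0.02 51 [ 0.6264 -0.0205  0.2031] 185.0
0.02 56 [0.6269 0.02   0.2035] 187.0
0.06 54 [0.6283 0.0609 0.2032] 186.0
0.1 53 [0.6292 0.0994 0.2041] 192.0
0.14 54 [0.6304 0.1411 0.2046] 193.0
0.18 52 [0.63   0.1802 0.2038] 192.0
0.22 70 [0.6297 0.2259 0.2054] 195.0
0.26 2 [0.6282 0.2415 0.2064] 223.0
scene0 [430. 220.]
[... 375 characters left out ...]
ene0 [333. 277.] 142 [0.638 0.243 0.149] [0.643 0.248 0.169] [0.629 0.233 0.128] [151. 146. 141.]
rail scene0 1121
-0.3 41 [ 0.6343 -0.2841  0.2019] 154.0
-0.26 70 [ 0.6312 -0.2701  0.202 ] 139.0
-0.22 50 [ 0.632  -0.2198  0.2023] 137.0
-0.18 53 [ 0.6323 -0.18    0.2021] 148.0
-0.14 57 [ 0.6329 -0.1384  0.2021] 131.0
-0.1 56 [ 0.6333 -0.0979  0.2026] 132.0
-0.06 67 [ 0.6338 -0.0601  0.2026] 93.0
-0.02 76 [ 0.6344 -0.0197  0.2028] 125.0
0.02 70 [0.6348 0.0208 0.2028] 131.0
0.06 79 [0.6348 0.0618 0.2029] 130.0
0.1 84 [0.6354 0.1006 0.2032] 130.0
0.14 91 [0.6355 0.1398 0.2028] 138.0
0.18 100 [0.6361 0.1803 0.2026] 138.0
0.22 127 [0.6377 0.2247 0.2031] 142.0
0.26 100 [0.6368 0.2451 0.1977] 162.0
```

View pics/c_top0_150.png

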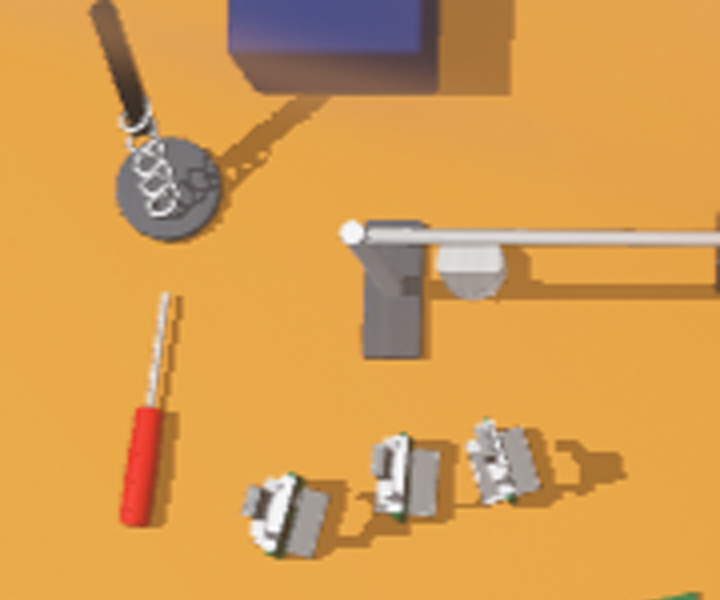

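View pics/c_scene0_310.png

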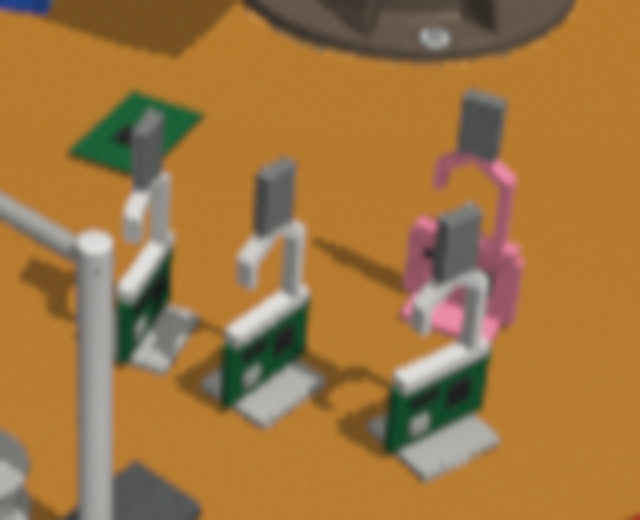

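View pics/c_top0_330.png

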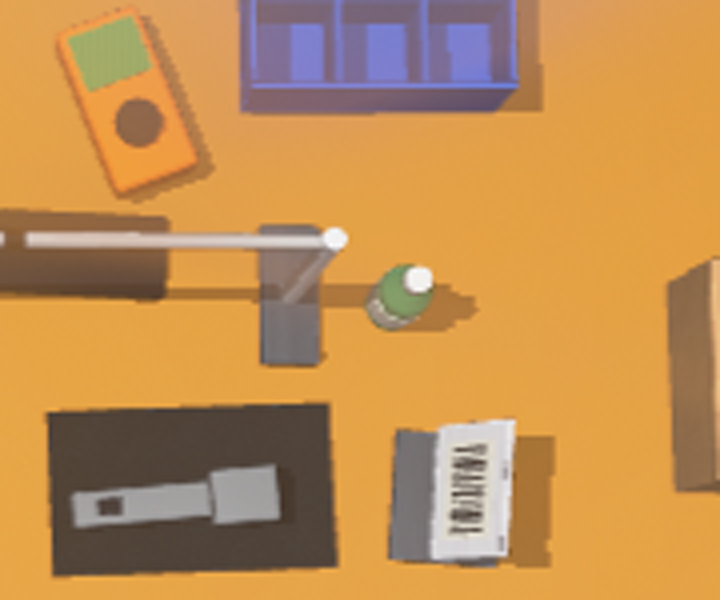

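View pics/c_scene0_170.png

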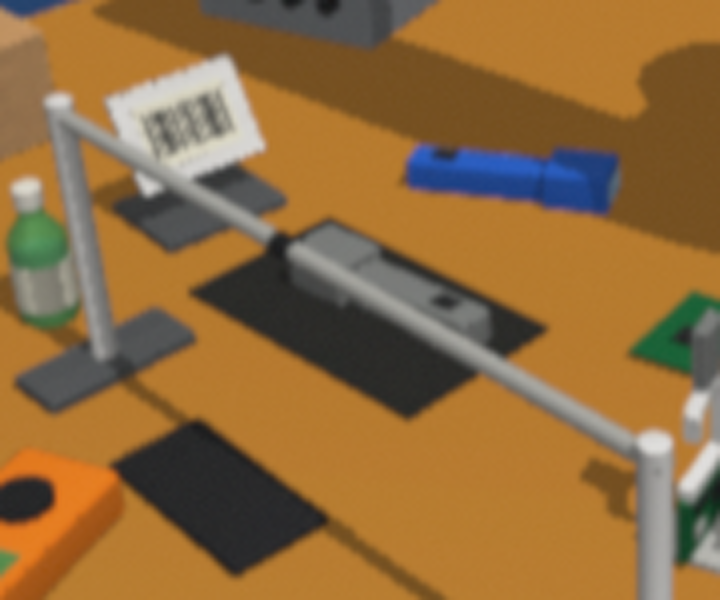

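The scene crop shows all three carrier hooks opening towards +x (tips to the left). The black mark is on the bar at crop (278,243), near y = -0.06. The grey reader lies on the pad with its head already towards the label. The carriers with green boards and white frames are the ones meant; the pink one at (428,245) and the blue reader at (298,184) are not. Next I'll measure carrier yaw.

```bash
cat > car.py <<'E'
from h import *
def carriers(f1,f2,cs):
    out=[]
    W=[pts(ld(f1)),pts(ld(f2))]
    for cx,cy in cs:
        for lo,hi,nm in [(0.046,0.066,'bar'),(0.13,0.166,'tab')]:
          for k,w in enumerate(W):
            m=(w[...,2]>lo)&(w[...,2]<hi)&(np.hypot(w[...,0]-cx,w[...,1]-cy)<.045)
            p=w[m][:,:2]
            if len(p)<6: print('few'); continue
            r=cv2.minAreaRect((p*1000).astype(np.float32))
            c0=p.mean(0);e,v=np.linalg.eigh(np.cov(p.T)); d=v[:,1]; d=d*np.sign(d[0])
            print((cx,cy),nm,'top scene'.split()[k],len(p),c0.round(4),'pca deg',np.degrees(np.arctan2(d[1],d[0])).round(1),'rect c',np.round(r[0],1),'size',np.round(r[1],1),round(r[2],1))
E
python3 - <<'E'
from car import *
carriers('top0','scene0',[(.4825,.1425),(.468,.222),(.438,.318)])
for f in ['scene0','top0']:
    s=ld(f);w=pts(s);c=s['color'].astype(int).sum(2)
    m=(w[...,2]>0.18)&(w[...,2]<0.212)&(w[...,0]>.61)&(w[...,0]<.65)&(abs(w[...,1])<.23)
    d=m&(c<260); print(f,'mark',d.sum(),w[d].mean(0).round(4),w[d].min(0).round(4),w[d].max(0).round(4))
    p=w[m];print(np.polyfit(p[:,1],p[:,0],1))
E
```

```text
(0.4825, 0.1425) bar top 26 [0.4736 0.1342] pca deg 13.4 rect c [480.6 138.1] size [68.  9.] 16.4
(0.4825, 0.1425) bar scene 113 [0.4882 0.147 ] pca deg 15.6 rect c [486. 145.] size [66.4 11.4] 17.0
(0.4825, 0.1425) tab top 32 [0.4785 0.1379] pca deg 17.0 rect c [480.2 138.7] size [24.8  9.5] 16.1
(0.4825, 0.1425) tab scene 105 [0.4854 0.1467] pca deg 8.3 rect c [483.2 144.9] size [25.8 10.7] 17.4
(0.468, 0.222) bar top 52 [0.4667 0.2182] pca deg -5.0 rect c [466.3 218.2] size [10.7 70. ] 84.1
(0.468, 0.222) bar scene 154 [0.4733 0.226 ] pca deg -4.8 rect c [470.  224.3] size [13.1 69. ] 87.3
(0.468, 0.222) tab top 41 [0.4652 0.218 ] pca deg -5.4 rect c [466.  218.9] size [10.6 23.1] 86.6
(0.468, 0.222) tab scene 129 [0.4716 0.2267] pca deg -11.3 rect c [469.3 225.4] size [12.6 25.9] 83.4
(0.438, 0.318) bar top 68 [0.4348 0.3147] pca deg -14.8 rect c [434.6 315.6] size [12.2 69.1] 75.6
(0.438, 0.318) bar scene 176 [0.4403 0.3221] pca deg -16.0 rect c [436.8 321.6] size [13.7 72.4] 75.1
(0.438, 0.318) tab top 44 [0.4347 0.3141] pca deg -15.7 rect c [434.7 315.4] size [13.3 23.5] 72.5
(0.438, 0.318) tab scene 154 [0.4403 0.3229] pca deg -22.2 rect c [437.7 321.8] size [11.  26.8] 74.1
scene0 mark 68 [ 0.6353 -0.0049  0.1995] [ 0.6258 -0.15    0.1932] [0.6388 0.1161 0.2079]
[0.01030647 0.63358814]<stdin>:6: RuntimeWarning: Mean of empty slice.
  ret = um.true_divide(
Traceback (most recent call last):
ValueError: zero-size array to reduction operation minimum which has no identity
```

```bash
cat > go.py <<'E'
import sys
from h import *
from scipy.spatial.transform import Rotation as R
def downR(jawdeg,pitch=0):
    a=np.radians(jawdeg); x=np.array([0,0,-1.]); y=np.array([np.cos(a),np.sin(a),0]); return R.from_matrix(np.stack([x,y,np.cross(x,y)],1))
def rel(p,Rt):
    o=env.observe(); Rc=R.from_quat(o['orientation']); t=Rc.inv().apply(np.array(p)-o['tcp_pos'])*100
    r=(Rc.inv()*Rt).as_rotvec(); n=max(np.linalg.norm(t)/5,np.degrees(np.linalg.norm(r))/8.59)
    print('t cm',t.round(2),'rot',r.round(3),'rows>=',round(n,1))
def st():
    o=env.observe();Rc=R.from_quat(o['orientation']).as_matrix()
    print('t',round(o['t'],2),'tcp',np.round(o['tcp_pos'],4),'x',Rc[:,0].round(3),'y',Rc[:,1].round(3),'jawdeg',np.degrees(np.arctan2(Rc[1,1],Rc[0,1])).round(1),'F',np.round(o['ft_force'],1),'op',round(o['opening'],4),'j',np.round(o['joint_positions'],2))
if __name__=='__main__':
    st(); a=list(map(float,sys.argv[1:]))
    if a:
        o=env.observe();Rc=R.from_quat(o['orientation']).as_matrix();c=np.degrees(np.arctan2(Rc[1,1],Rc[0,1]))
        for k in range(0,len(a),4):
            j=a[k+3]
            while j-c>90: j-=180
            while j-c<-90: j+=180
            print('jaw',j); rel(a[k:k+3],downR(j))
E
python3 go.py .5 -.3 .3 106  .482 .1415 .25 106
python3 - <<'E'
from h import *
s=ld('top0');w=pts(s)
for v in (139,140,141): print(s['color'][v,322:345].sum(1).tolist())
for u in (322,326,330,334,338,342): print(u,w[139:142,u].round(4).tolist())
E
```

```text
t 0.15 tcp [ 0.1518 -0.6317  0.2095] x [-0.     0.001 -1.   ] y [ 0.234 -0.972 -0.001] jawdeg -76.5 F [-0.3 -0.6  0.4] op 0.0853 j [-1.38  0.48  1.6   0.    1.07 -0.05]
jaw -74.0
t cm [ -9.02 -24.13 -41.6 ] rot [-0.043 -0.     0.001] rows>= 9.8
jaw -74.0
t cm [ -3.98 -67.47 -50.17] rot [-0.043 -0.     0.001] rows>= 16.8
[639, 640, 637, 636, 636, 634, 634, 632, 577, 344, 298, 298, 298, 318, 459, 622, 622, 619, 620, 619, 618, 611, 601]
[579, 580, 580, 579, 581, 584, 579, 578, 523, 319, 280, 281, 282, 293, 415, 579, 578, 579, 578, 581, 581, 579, 583]
[450, 453, 455, 454, 453, 455, 438, 389, 373, 290, 266, 266, 266, 284, 369, 463, 464, 466, 470, 475, 477, 476, 482]
322 [[0.6277, -0.0174, 0.2089], [0.6264, -0.0175, 0.2019], [0.6228, -0.0175, 0.2038]]
326 [[0.6287, -0.0294, 0.2049], [0.626, -0.0294, 0.2036], [0.6234, -0.0295, 0.2014]]
330 [[0.6287, -0.0414, 0.2048], [0.6261, -0.0414, 0.2031], [0.6239, -0.0415, 0.1994]]
334 [[0.6282, -0.0533, 0.207], [0.6247, -0.0532, 0.209], [0.6245, -0.0536, 0.1969]]
338 [[0.6285, -0.0653, 0.2057], [0.6252, -0.0653, 0.207], [0.6237, -0.0655, 0.2001]]
342 [[0.6288, -0.0773, 0.2048], [0.6249, -0.0771, 0.2084], [0.6241, -0.0776, 0.1988]]
```

```bash
python3 -m pendant '[[[-5,-2,-4],[0,0,0],60],[[-9,-4,-8],[0,0,0],60],[[-9,-6,-12],[0,0,0],60],[[-9,-8,-16.5],[0,0,0],60],[[-9,-10,-21],[0,0,0],60]]' 40
python3 -m pendant '[[[0,-2,-4.5],[0,0,0],60],[[0,-4,-9],[0,0,0],60],[[0,-8,-13],[0,0,0],60],[[0,-12,-16],[0,0,0],60],[[0,-15,-20],[0,0,0],60]]'
python3 go.py .482 .1415 .25 106 .482 .1415 .127 106
```

```text
t: 0.65
tcp_pos: [0.3221, -0.4934, 0.3003]
orientation: [0.702, 0.083, -0.702, 0.083]
ft_force: [0.6, -1.3, -1.9]
opening: 0.0511
t: 1.15
tcp_pos: [0.4777, -0.3037, 0.3002]
orientation: [-0.702, -0.083, 0.702, -0.083]
ft_force: [0.3, -1.1, 0.1]
opening: 0.0512
t 1.15 tcp [ 0.4777 -0.3037  0.3002] x [-0.  0. -1.] y [ 0.233 -0.973 -0.   ] jawdeg -76.5 F [ 0.3 -1.1  0.1] op 0.0512 j [-0.62  0.28  1.68  0.    1.18  0.72]
jaw -74.0
t cm [  5.03 -43.19 -10.78] rot [-0.044  0.     0.   ] rows>= 9.0
jaw -74.0
t cm [ 17.33 -43.19 -10.79] rot [-0.044  0.     0.   ] rows>= 9.6
```

```bash
python3 -m pendant '[[[1,-4.5,-1.5],[-0.01,0,0],60],[[2,-9,-3],[-0.02,0,0],60],[[3,-13.5,-4.5],[-0.03,0,0],60],[[4,-18,-6],[-0.04,0,0],60],[[5,-22.5,-7.5],[-0.044,0,0],60]]'
python3 -m pendant '[[[0,-4.5,-0.7],[0,0,0],60],[[0,-9,-1.3],[0,0,0],60],[[0,-13,-2],[0,0,0],60],[[0,-17,-2.6],[0,0,0],60],[[0,-20.5,-3],[0,0,0],60]]'
python3 go.py .482 .1415 .25 106 .482 .1415 .127 106
python3 - <<'E'
from h import *
snap('wrist','w1')
E
```

```text
t: 1.65
tcp_pos: [0.4979, -0.0655, 0.2498]
orientation: [-0.7, -0.098, 0.7, -0.098]
ft_force: [0.9, 0.3, -0.2]
opening: 0.0516
t: 2.15
tcp_pos: [0.4697, 0.1417, 0.2499]
orientation: [-0.7, -0.099, 0.7, -0.098]
ft_force: [0.3, -0.6, 0.0]
opening: 0.0514
t 2.15 tcp [0.4697 0.1417 0.2499] x [-0.  0. -1.] y [ 0.276 -0.961 -0.   ] jawdeg -74.0 F [ 0.3 -0.6  0. ] op 0.0514 j [0.23 0.21 1.9  0.   1.03 1.52]
jaw -74.0
t cm [-0.01  0.36 -1.18] rot [0.001 0.    0.   ] rows>= 0.2
jaw -74.0
t cm [12.29  0.37 -1.18] rot [0.001 0.    0.   ] rows>= 2.5
```

View pics/w1.png

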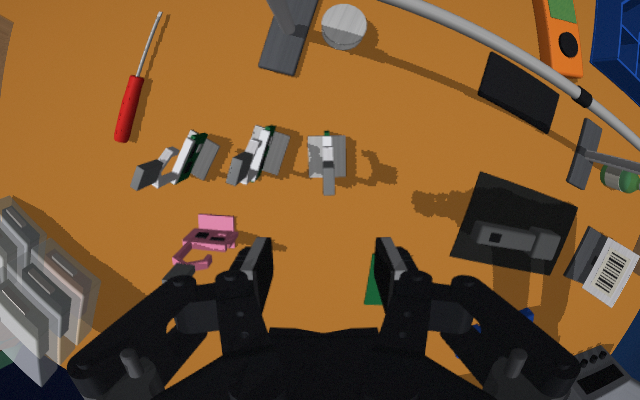

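The wrist view shows carrier A's tab at (328,178). It is vertical in the image and about on the jaws' centre column (~323), so I'll descend.

```bash
python3 -m pendant '[[[0,0.4,-1.2],[0,0,0],60],[[4,0.4,-1.2],[0,0,0],60],[[8,0.4,-1.2],[0,0,0],60],[[12.3,0.4,-1.2],[0,0,0],60],[[12.3,0.4,-1.2],[0,0,0],60]]'
python3 - <<'E'
from h import *
s=snap('wrist','w2'); cv2.imwrite('pics/w2c.png',cv2.resize(s['color'][120:320,180:460,::-1],None,fx=2.5,fy=2.5))
E
python3 go.py
```

```text
t: 2.7
tcp_pos: [0.4789, 0.1436, 0.1227]
orientation: [-0.697, -0.099, 0.703, -0.098]
ft_force: [0.3, 0.0, 0.3]
opening: 0.0512
t 2.75 tcp [0.4804 0.1441 0.1254] x [-0.005  0.001 -1.   ] y [ 0.276 -0.961 -0.002] jawdeg -74.0 F [ 0.2 -0.5 -0. ] op 0.0514 j [0.23 0.39 2.01 0.   0.74 1.52]
```

View pics/w2c.png

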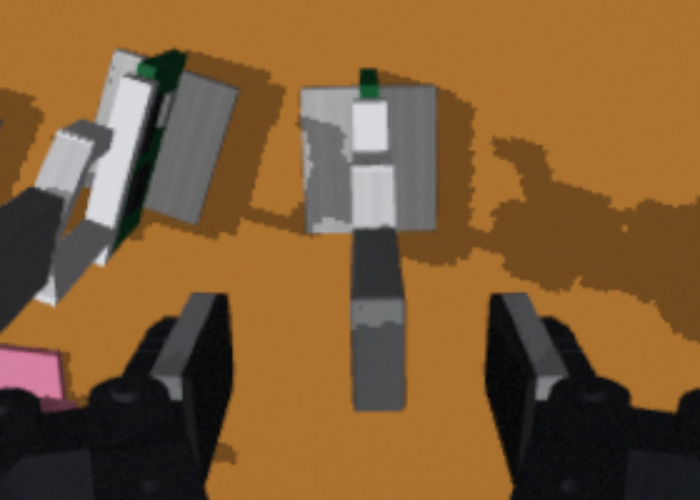

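```bash
cat >> h.py <<'E'
def wproj(s,p):
    T=s['world_to_cam'];K=s['intrinsics'];c=T[:3,:3]@np.array(p)+T[:3,3]
    th=np.arctan2(np.hypot(c[0],c[1]),c[2]);u=c[:2]/np.hypot(c[0],c[1])*th*K[0,0]; return u+K[:2,2]
def wray(s,uv,z):
    T=s['world_to_cam'];K=s['intrinsics'];d=(np.array(uv)-K[:2,2])/K[0,0];r=np.hypot(*d)
    c=np.r_[d/r*np.sin(r),np.cos(r)]; R_=T[:3,:3].T; o=-R_@T[:3,3]; w=R_@c; return o+w*(z-o[2])/w[2]
E
python3 - <<'E'
from h import *
s=ld('w2'); print('tab top',wray(s,(180+378/2.5,120+355/2.5),.16), wproj(s,(.4804,.1441,.16)))
E
```

```text
tab top [0.48199494 0.14061848 0.16      ] [322.9622928  263.09507495]
```

```bash
python3 -m pendant '[[[0,0.38,0],[0,0,0],60],[[0,0.38,0],[0,0,0],0],[[0,0.38,0],[0,0,0],0],[[0,0.38,0],[0,0,0],0],[[0,0.38,0],[0,0,0],0]]' 50
python3 -m pendant '[[[0,0,0],[0,0,0],0],[[0,0,0],[0,0,0],0],[[-1,0,0],[0,0,0],0],[[-2,0,0],[0,0,0],0],[[-2,0,0],[0,0,0],0]]'
python3 go.py .482 .1415 .29 90 .49 -.15 .29 90
```

```text
t: 3.25
tcp_pos: [0.4825, 0.1407, 0.1267]
orientation: [-0.699, -0.099, 0.701, -0.098]
ft_force: [-0.4, -0.0, 11.5]
opening: 0.0087
t: 3.75
tcp_pos: [0.4835, 0.1409, 0.1483]
orientation: [-0.7, -0.099, 0.7, -0.098]
ft_force: [0.6, 0.3, -0.7]
opening: 0.0087
t 3.75 tcp [0.4835 0.1409 0.1483] x [-0.     0.002 -1.   ] y [ 0.276 -0.961 -0.002] jawdeg -74.0 F [ 0.6  0.3 -0.7] op 0.0087 j [0.22 0.36 1.99 0.   0.79 1.51]
jaw -90.0
t cm [-14.17  -0.12   0.13] rot [0.279 0.    0.002] rows>= 2.8
jaw -90.0
t cm [-14.23  28.12   7.4 ] rot [0.279 0.    0.002] rows>= 6.5
```

```bash
python3 -m pendant '[[[-4,0,0],[0.1,0,0],0],[[-8,0,0],[0.2,0,0],0],[[-10.4,0,0],[0.29,0,0],0],[[-10.4,0,0],[0.29,0,0],0]]'
python3 - <<'E'
from h import *
s=snap('wrist','w3'); s=snap('scene','s3')
E
python3 go.py .49 -.15 .252 89.4 .627 -.15 .252 89.4
```

```text
t: 4.15
tcp_pos: [0.4855, 0.1412, 0.2558]
orientation: [0.709, -0.004, -0.705, -0.006]
ft_force: [0.1, -0.3, -1.5]
opening: 0.0081
t 4.25 tcp [0.4836 0.1407 0.2525] x [ 0.001  0.002 -1.   ] y [-0.009 -1.    -0.002] jawdeg -90.5 F [-0.7 -0.1 -2. ] op 0.0085 j [0.22 0.23 1.87 0.   1.04 1.8 ]
jaw -90.6
t cm [-2.000e-02  2.907e+01 -9.100e-01] rot [ 0.001 -0.001  0.002] rows>= 5.8
jaw -90.6
t cm [-1.000e-02  2.894e+01 -1.461e+01] rot [ 0.001 -0.001  0.002] rows>= 6.5
```

View pics/s3.png

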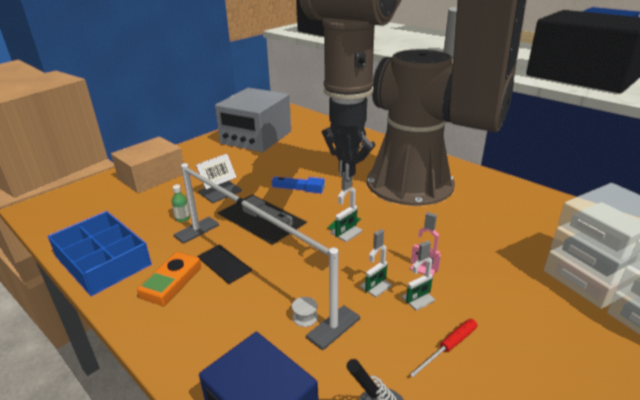

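View pics/w3.png

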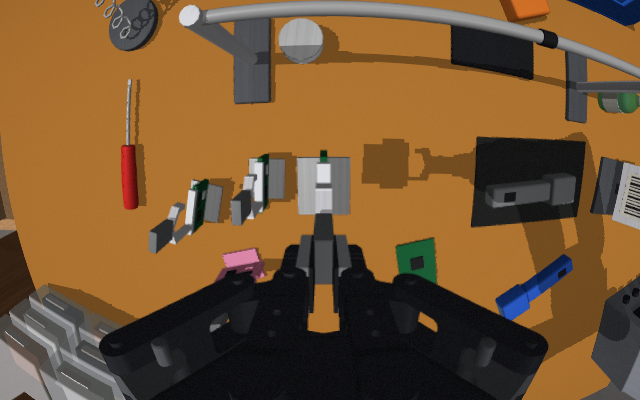

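Carrier A is held upright in the jaws (scene (347,215)), square to the rail. I'll carry it right, to the loading section.

```bash
python3 -m pendant '[[[0,4.5,0],[0,0,0],0],[[0,9,0],[0,0,0],0],[[0,13.5,0],[0,0,0],0],[[0,18,0],[0,0,0],0],[[0,22.5,0],[0,0,0],0]]'
python3 -m pendant '[[[0,4,0],[0,0,0],0],[[0,6.5,0],[0,0,0],0],[[0,6.5,0],[0,0,0],0],[[0,6.5,0],[0,0,0],0]]'
python3 go.py .627 -.15 .252 89.4
python3 - <<'E'
from h import *
s=snap('scene','s4');cv2.imwrite('pics/s4c.png',cv2.resize(s['color'][120:300,170:400,::-1],None,fx=3,fy=3))
E
```

```text
t: 4.75
tcp_pos: [0.4803, -0.0858, 0.2506]
orientation: [-0.707, 0.002, 0.708, 0.004]
ft_force: [0.9, 0.1, -1.0]
opening: 0.0084
t: 5.15
tcp_pos: [0.479, -0.1509, 0.249]
orientation: [-0.706, 0.001, 0.708, 0.004]
ft_force: [0.9, 0.5, -1.6]
opening: 0.0084
t 5.15 tcp [ 0.479  -0.1509  0.249 ] x [-0.004  0.004 -1.   ] y [-0.008 -1.    -0.004] jawdeg -90.5 F [ 0.9  0.5 -1.6] op 0.0084 j [-0.37  0.23  1.88  0.    1.04  1.21]
jaw -90.6
t cm [ -0.35  -0.21 -14.8 ] rot [0.002 0.004 0.004] rows>= 3.0
```

View pics/s4c.png

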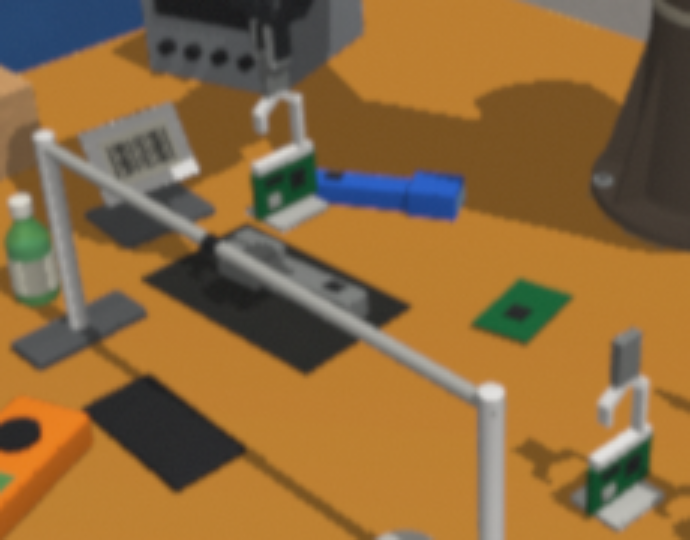

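```bash
python3 -m pendant '[[[-0.3,0,-4.5],[0,0,0],0],[[-0.35,0,-9],[0,0,0],0],[[-0.35,-0.1,-12],[0,0,0],0],[[-0.35,-0.1,-14.8],[0,0,0],0],[[-0.35,-0.1,-14.8],[0,0,0],0]]'
python3 go.py .627 -.15 .218 89.4
python3 - <<'E'
from h import *
s=snap('scene','s5');cv2.imwrite('pics/s5c.png',cv2.resize(s['color'][120:300,170:400,::-1],None,fx=3,fy=3))
E
```

```text
t: 5.7
tcp_pos: [0.63, -0.1486, 0.2511]
orientation: [-0.706, 0.0, 0.708, 0.003]
ft_force: [0.4, -0.4, -1.4]
opening: 0.0086
t 5.7 tcp [ 0.63   -0.1486  0.2511] x [-0.003  0.004 -1.   ] y [-0.004 -1.    -0.004] jawdeg -90.2 F [ 0.4 -0.4 -1.4] op 0.0086 j [-0.28  0.44  1.55  0.    1.15  1.29]
jaw -90.6
t cm [3.31 0.15 0.29] rot [0.006 0.003 0.004] rows>= 0.7
```

View pics/s5c.png

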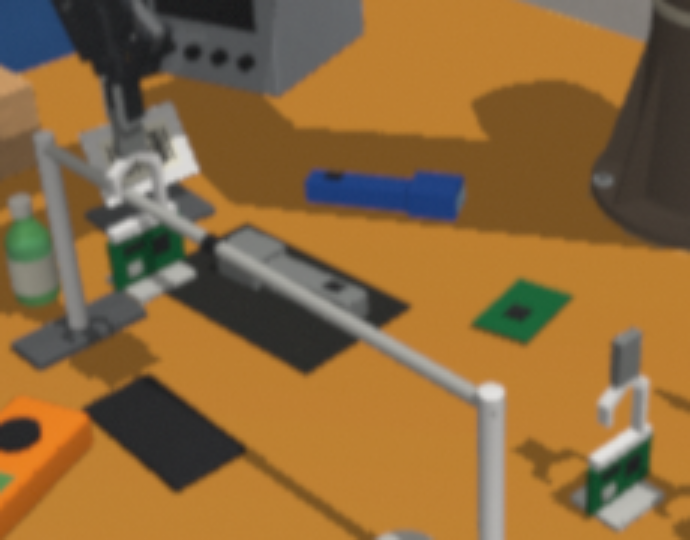

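The bar now passes through the hook mouth at crop (135,195). I'll lower gently to seat it and watch the force.

```bash
python3 -m pendant '[[[1,0,0.1],[0,0,0],0],[[2,0.1,0.2],[0,0,0],0],[[2.8,0.1,0.3],[0,0,0],0],[[2.8,0.1,0.3],[0,0,0],0]]'
python3 -m pendant '[[[0.3,0,0],[0,0,0],0],[[0.6,0,0],[0,0,0],0],[[0.6,0,0],[0,0,0],0]]'
python3 go.py
```

```text
t: 6.15
tcp_pos: [0.6241, -0.1494, 0.2219]
orientation: [-0.705, 0.0, 0.709, 0.003]
ft_force: [-0.2, -0.4, -2.2]
opening: 0.0083
t: 6.45
tcp_pos: [0.6265, -0.15, 0.2182]
orientation: [0.707, -0.001, -0.707, -0.003]
ft_force: [7.8, 0.5, 8.3]
opening: 0.0082
t 6.45 tcp [ 0.6265 -0.15    0.2182] x [ 0.001  0.003 -1.   ] y [-0.005 -1.    -0.003] jawdeg -90.3 F [7.8 0.5 8.3] op 0.0082 j [-0.28  0.46  1.6   0.    1.08  1.29]
```

```bash
python3 -m pendant '[[[-0.1,0,-0.2],[0,0,0],0],[[-0.1,0,-0.2],[0,0,0],0]]'
python3 go.py .6295 .165 .2182 89.4
python3 - <<'E'
from h import *
s=snap('scene','s6');cv2.imwrite('pics/s6c.png',cv2.resize(s['color'][120:300,170:400,::-1],None,fx=3,fy=3))
E
```

```text
t: 6.65
tcp_pos: [0.6286, -0.1502, 0.2195]
orientation: [0.708, -0.001, -0.707, -0.003]
ft_force: [0.4, 0.8, -1.7]
opening: 0.0084
t 6.65 tcp [ 0.6286 -0.1502  0.2195] x [ 0.001  0.003 -1.   ] y [-0.005 -1.    -0.003] jawdeg -90.3 F [ 0.4  0.8 -1.7] op 0.0084 j [-0.28  0.47  1.6   0.    1.08  1.29]
jaw -90.6
t cm [  0.23 -31.52   0.08] rot [ 0.005 -0.001  0.003] rows>= 6.3
```

View pics/s6c.png

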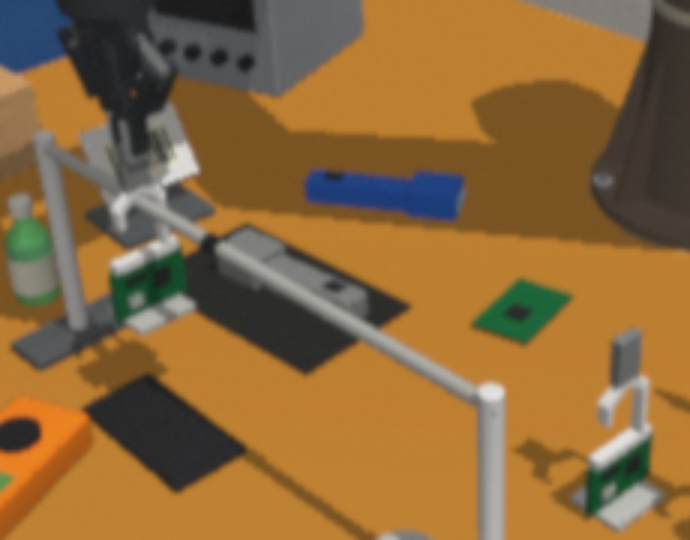

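```bash
python3 -m pendant '[[[0.05,-2.5,0],[0,0,0],0],[[0.05,-5,-0.02],[0,0,0],0],[[0.05,-7.5,-0.04],[0,0,0],0],[[0.05,-10,-0.05],[0,0,0],0],[[0.05,-12.5,-0.06],[0,0,0],0]]'
python3 go.py .6315 .165 .219 89.4
```

```text
t: 7.2
tcp_pos: [0.6287, -0.0242, 0.2185]
orientation: [-0.707, 0.001, 0.707, 0.003]
ft_force: [1.2, 0.2, -2.2]
opening: 0.0084
t 7.2 tcp [ 0.6287 -0.0242  0.2185] x [-0.001  0.003 -1.   ] y [-0.005 -1.    -0.003] jawdeg -90.3 F [ 1.2  0.2 -2.2] op 0.0084 j [-0.09  0.44  1.64  0.    1.06  1.49]
jaw -90.6
t cm [ 1.000e-02 -1.892e+01 -1.800e-01] rot [0.005 0.001 0.003] rows>= 3.8
```

```bash
python3 -m pendant '[[[0,-3,-0.05],[0,0,0],0],[[0,-6.5,-0.08],[0,0,0],0],[[0,-10,-0.12],[0,0,0],0],[[0,-13.5,-0.15],[0,0,0],0],[[0,-16.5,-0.18],[0,0,0],0]]'
python3 -m pendant '[[[0,-2.4,0],[0,0,0],0],[[0,-2.4,0],[0,0,0],0],[[0.2,-2.4,0],[0,0,0],0],[[0.2,-2.4,0],[0,0,0],0]]'
python3 go.py
```

```text
t: 7.7
tcp_pos: [0.6306, 0.1423, 0.2185]
orientation: [-0.706, 0.001, 0.708, 0.003]
ft_force: [0.7, -0.2, -1.0]
opening: 0.0085
t: 8.1
tcp_pos: [0.6312, 0.1668, 0.2174]
orientation: [-0.707, 0.0, 0.707, 0.003]
ft_force: [-0.8, 7.5, 10.3]
opening: 0.0082
t 8.1 tcp [0.6312 0.1668 0.2174] x [-0.001  0.005 -1.   ] y [-0.005 -1.    -0.005] jawdeg -90.3 F [-0.8  7.5 10.3] op 0.0082 j [0.21 0.48 1.58 0.01 1.08 1.78]
```

```bash
python3 -m pendant '[[[-0.1,0,0],[0,0,0],0],[[-0.1,0,0],[0,0,0],40],[[-0.1,0,0],[0,0,0],40],[[-0.1,0,0],[0,0,0],40]]'
python3 -m pendant '[[[-2,0,0],[0,0,0],40],[[-5,0,0],[0,0,0],40],[[-9,0,0],[0,0,0],40],[[-9,0,0],[0,0,0],40]]'
python3 - <<'E'
from car import *
s=snap('scene','s7');cv2.imwrite('pics/s7c.png',cv2.resize(s['color'][160:320,270:470,::-1],None,fx=3.5,fy=3.5)); snap('top','t7'); s=snap('wrist','w7')
carriers('t7','s7',[(.468,.222),(.438,.318)])
E
python3 go.py .468 .222 .3 84.5
```

```text
t: 8.5
tcp_pos: [0.631, 0.1662, 0.2181]
orientation: [-0.707, 0.001, 0.708, 0.003]
ft_force: [0.4, 0.4, 0.0]
opening: 0.0341
t: 8.9
tcp_pos: [0.6335, 0.1661, 0.3135]
orientation: [0.709, -0.0, -0.705, -0.004]
ft_force: [0.6, -0.3, -0.1]
opening: 0.034
few
(0.468, 0.222) bar scene 151 [0.4733 0.2259] pca deg -5.2 rect c [469.9 224.9] size [12.2 68.5] 85.4
few
(0.468, 0.222) tab scene 132 [0.4718 0.2268] pca deg -11.4 rect c [469.6 225.2] size [12.2 26.9] 82.8
few
(0.438, 0.318) bar scene 169 [0.4405 0.3218] pca deg -16.6 rect c [435.9 321.5] size [13.3 70.2] 74.7
few
(0.438, 0.318) tab scene 151 [0.4401 0.3228] pca deg -22.0 rect c [437.4 322.5] size [12.2 26.1] 72.5
t 9.05 tcp [0.6309 0.1656 0.3077] x [-0.002  0.004 -1.   ] y [-0.006 -1.    -0.004] jawdeg -90.3 F [-0.5  0.3 -0.8] op 0.0338 j [0.21 0.41 1.47 0.   1.27 1.78]
jaw -95.5
t cm [ 0.82 -5.54 16.32] rot [0.09  0.002 0.004] rows>= 3.5
```

View pics/s7c.png

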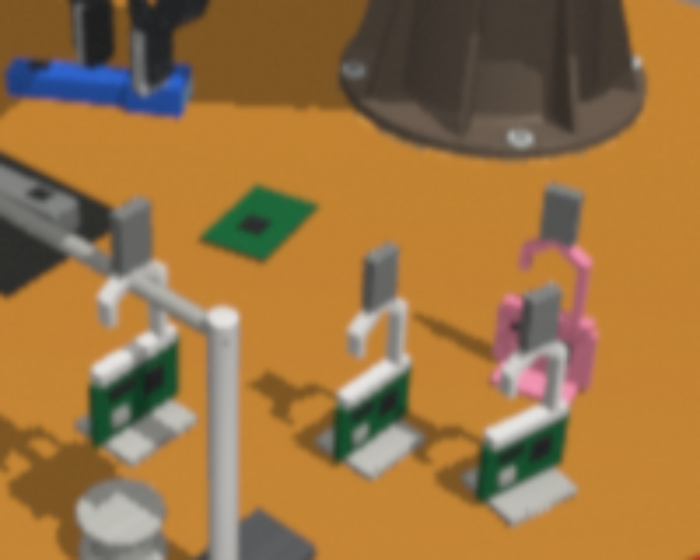

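View pics/w7.png

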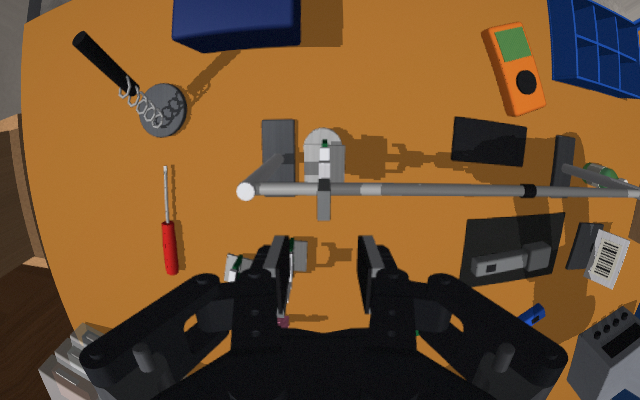

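Carrier A hangs upright at wrist (323,190), to the left of the mark at (530,191). B and C have not moved. On to B.

```bash
python3 -m pendant '[[[0.5,-1.5,4.5],[0.03,0,0],60],[[0.5,-3,9],[0.06,0,0],60],[[0.5,-4.5,13],[0.09,0,0],60],[[3,-5.6,16.3],[0.09,0,0],60],[[5,-5.6,16.3],[0.09,0,0],60]]'
python3 -m pendant '[[[0,0,0],[0,0,0],60]]'
python3 go.py .468 .221 .127 84.5
python3 - <<'E'
from h import *
s=snap('wrist','w8');  cv2.imwrite('pics/w8c.png',cv2.resize(s['color'][100:300,180:460,::-1],None,fx=2.5,fy=2.5))
print(wproj(s,(.468,.221,.16)))
E
```

```text
t: 9.55
tcp_pos: [0.4635, 0.2233, 0.2567]
orientation: [-0.705, 0.032, 0.708, 0.034]
ft_force: [-0.6, -0.3, 0.0]
opening: 0.0517
t: 9.65
tcp_pos: [0.4612, 0.2229, 0.254]
orientation: [-0.703, 0.032, 0.71, 0.033]
ft_force: [0.3, 0.6, 0.2]
opening: 0.0515
t 9.65 tcp [0.4612 0.2229 0.254 ] x [-0.009  0.002 -1.   ] y [-0.093 -0.996 -0.001] jawdeg -95.3 F [0.3 0.6 0.2] op 0.0515 j [0.39 0.24 1.85 0.01 1.06 2.05]
jaw -95.5
t cm [12.69  0.13 -0.81] rot [0.003 0.009 0.001] rows>= 2.5
[324.60089314 184.19410257]
```

View pics/w8c.png

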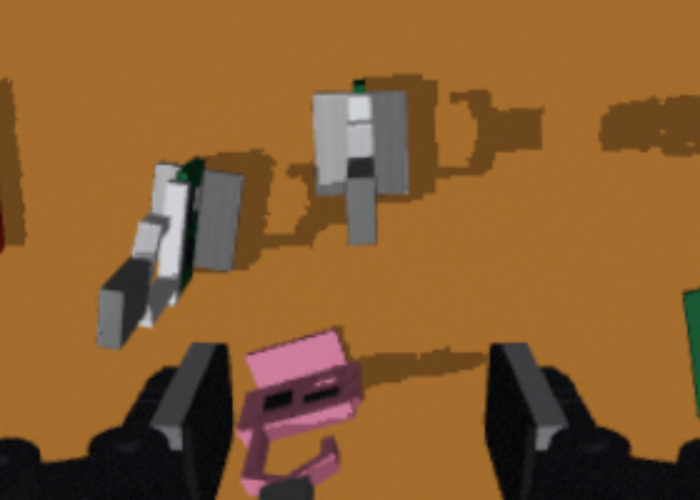

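B's tab top is at crop (362,211), which is image (324.8,184.4) against a predicted (324.6,184.2), so the position estimate holds. Descending.

```bash
python3 -m pendant '[[[4,0.1,-0.8],[0,0.009,0],60],[[8,0.1,-0.8],[0,0.009,0],60],[[12.2,0.1,-0.8],[0,0.009,0],60],[[12.6,0.1,-0.8],[0,0.009,0],60],[[12.6,0.1,-0.8],[0,0.009,0],60]]'
python3 -m pendant '[[[0,0,0],[0,0,0],60],[[0,0,0],[0,0,0],0],[[0,0,0],[0,0,0],0],[[0,0,0],[0,0,0],0],[[0,0,0],[0,0,0],0]]' 50
python3 go.py .468 .221 .127 84.5
```

```text
t: 10.2
tcp_pos: [0.4686, 0.2212, 0.1291]
orientation: [-0.706, 0.033, 0.707, 0.033]
ft_force: [-0.1, -0.1, 0.4]
opening: 0.0514
t: 10.7
tcp_pos: [0.4693, 0.2215, 0.1303]
orientation: [0.707, -0.033, -0.706, -0.034]
ft_force: [-1.9, -1.1, 13.3]
opening: 0.0082
t 10.7 tcp [0.4693 0.2215 0.1303] x [ 0.001  0.001 -1.   ] y [-0.094 -0.996 -0.001] jawdeg -95.4 F [-1.9 -1.1 13.3] op 0.0082 j [0.38 0.4  1.98 0.   0.76 2.05]
jaw -95.5
t cm [0.33 0.06 0.12] rot [ 0.002 -0.     0.001] rows>= 0.1
```

```bash
python3 -m pendant '[[[-3,0,0],[0,0,0],0],[[-6,0,0],[0,0,0],0],[[-10,0,0],[-0.04,0,0],0],[[-12.5,0,0],[-0.085,0,0],0],[[-12.5,0,0],[-0.085,0,0],0]]'
python3 go.py .48 -.15 .255 89.4
```

```text
t: 11.2
tcp_pos: [0.471, 0.2221, 0.2591]
orientation: [0.709, -0.001, -0.705, -0.004]
ft_force: [-0.4, -0.1, -2.0]
opening: 0.0085
t 11.2 tcp [0.471  0.2221 0.2591] x [ 0.006  0.004 -1.   ] y [-0.007 -1.    -0.004] jawdeg -90.4 F [-0.4 -0.1 -2. ] op 0.0085 j [0.38 0.24 1.83 0.   1.06 1.96]
jaw -90.6
t cm [ 0.28 37.2  -1.17] rot [ 0.003 -0.006  0.004] rows>= 7.4
```

```bash
python3 -m pendant '[[[0.3,4.5,0],[0,0,0],0],[[0.3,9,0],[0,0,0],0],[[0.3,13.5,0],[0,0,0],0],[[0.3,18,0],[0,0,0],0],[[0.3,22.5,0],[0,0,0],0]]'
python3 -m pendant '[[[0,4,0],[0,0,0],0],[[0,8,0],[0,0,0],0],[[0,12,0],[0,0,0],0],[[0,14.5,0],[0,0,0],0],[[0,14.5,0],[0,0,0],0]]'
python3 go.py .6285 -.15 .255 89.4
```

```text
t: 11.7
tcp_pos: [0.4685, -0.0045, 0.2547]
orientation: [0.709, -0.001, -0.705, -0.004]
ft_force: [0.8, 0.1, -1.7]
opening: 0.0081
t: 12.2
tcp_pos: [0.467, -0.1522, 0.2534]
orientation: [0.709, -0.003, -0.705, -0.005]
ft_force: [0.0, 1.2, -1.1]
opening: 0.0081
t 12.2 tcp [ 0.467  -0.1522  0.2534] x [ 0.005  0.003 -1.   ] y [-0.011 -1.    -0.003] jawdeg -90.6 F [ 0.   1.2 -1.1] op 0.0081 j [-0.38  0.21  1.9   0.01  1.03  1.2 ]
jaw -90.6
t cm [ -0.08  -0.4  -16.14] rot [-0.    -0.005  0.003] rows>= 3.2
```

```bash
python3 -m pendant '[[[-0.1,-0.2,-4.5],[0,-0.005,0],0],[[-0.1,-0.3,-9],[0,-0.005,0],0],[[-0.1,-0.4,-13],[0,-0.005,0],0],[[-0.1,-0.4,-16.1],[0,-0.005,0],0],[[-0.1,-0.4,-16.1],[0,-0.005,0],0]]'
python3 go.py .6285 -.15 .225 89.4
python3 - <<'E'
from h import *
s=snap('scene','s9');cv2.imwrite('pics/s9c.png',cv2.resize(s['color'][120:300,170:400,::-1],None,fx=3,fy=3))
E
```

```text
t: 12.7
tcp_pos: [0.631, -0.149, 0.2537]
orientation: [0.707, -0.002, -0.707, -0.005]
ft_force: [-0.3, -0.6, -1.2]
opening: 0.0077
t 12.7 tcp [ 0.631  -0.149   0.2537] x [ 0.     0.004 -1.   ] y [-0.01  -1.    -0.004] jawdeg -90.6 F [-0.3 -0.6 -1.2] op 0.0077 j [-0.28  0.44  1.55  0.    1.15  1.3 ]
jaw -90.6
t cm [2.87 0.11 0.25] rot [ 0.    -0.     0.004] rows>= 0.6
```

View pics/s9c.png

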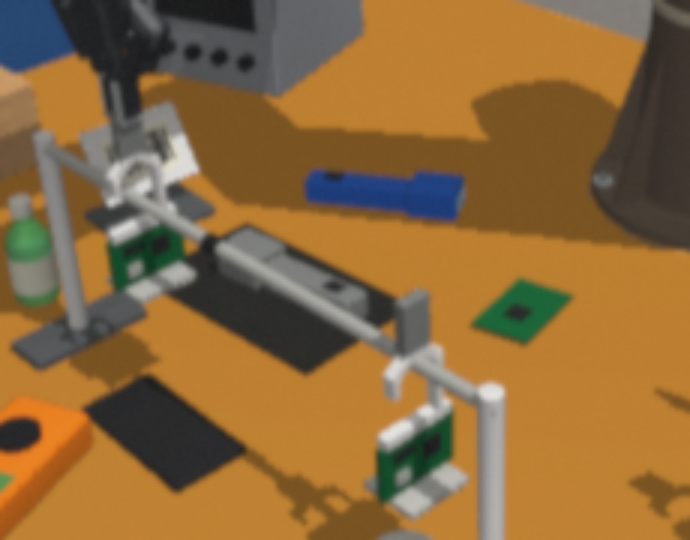

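Same picture as for A, with the bar in B's hook mouth at crop (135,190). I'll lower it to just above the seat and slide.

```bash
python3 -m pendant '[[[1,0,0.1],[0,0,0],0],[[2,0.1,0.2],[0,0,0],0],[[3,0.1,0.2],[0,0,0],0],[[3.1,0.1,0.25],[0,0,0],0],[[3.1,0.1,0.25],[0,0,0],0]]'
python3 go.py .6285 -.15 .2225 89.4 .6305 0.09 .2225 89.4
```

```text
t: 13.25
tcp_pos: [0.6266, -0.15, 0.2224]
orientation: [0.707, -0.003, -0.707, -0.005]
ft_force: [4.0, -0.9, 0.5]
opening: 0.0083
t 13.25 tcp [ 0.6266 -0.15    0.2224] x [ 0.     0.004 -1.   ] y [-0.011 -1.    -0.004] jawdeg -90.6 F [ 4.  -0.9  0.5] op 0.0083 j [-0.28  0.46  1.6   0.    1.09  1.3 ]
jaw -90.6
t cm [-0.01 -0.   -0.19] rot [-0.    -0.     0.004] rows>= 0.0
jaw -90.6
t cm [  0.08 -24.    -0.13] rot [-0.    -0.     0.004] rows>= 4.8
```

```bash
python3 -m pendant '[[[0,-1.5,-0.2],[0,0,0],0],[[0.02,-4.5,-0.2],[0,0,0],0],[[0.03,-7.5,-0.2],[0,0,0],0],[[0.04,-10.5,-0.2],[0,0,0],0],[[0.05,-13.5,-0.18],[0,0,0],0]]'
python3 go.py .6305 .098 .2225 89.4
```

```text
t: 13.75
tcp_pos: [0.629, -0.0136, 0.2219]
orientation: [-0.707, 0.003, 0.707, 0.005]
ft_force: [0.7, -1.1, 0.2]
opening: 0.0088
t 13.75 tcp [ 0.629  -0.0136  0.2219] x [-0.001  0.004 -1.   ] y [-0.011 -1.    -0.004] jawdeg -90.6 F [ 0.7 -1.1  0.2] op 0.0088 j [-0.07  0.44  1.63  0.    1.07  1.51]
jaw -90.6
t cm [-1.000e-02 -1.116e+01 -2.000e-02] rot [-0.001  0.001  0.004] rows>= 2.2
```

```bash
python3 -m pendant '[[[0,-3,0],[0,0,0],0],[[0,-6,0],[0,0,0],0],[[0,-9,0],[0,0,0],0],[[0,-11.1,0],[0,0,0],0],[[0,-11.1,0],[0,0,0],0]]'
python3 -m pendant '[[[0.2,0,0],[0,0,0],0],[[0.1,0,0],[0,0,0],0],[[0.05,0,0],[0,0,0],40],[[0.05,0,0],[0,0,0],40],[[0.05,0,0],[0,0,0],40]]'
python3 -m pendant '[[[-2,0,0],[0,0,0],40],[[-5,0,0],[0,0,0],40],[[-9,0,0],[0,0,0],40],[[-9,0,0],[0,0,0],40]]'
python3 - <<'E'
from car import *
s=snap('scene','s10');cv2.imwrite('pics/s10c.png',cv2.resize(s['color'][160:320,270:470,::-1],None,fx=3.5,fy=3.5)); snap('top','t10')
carriers('t10','s10',[(.438,.318)])
E
python3 go.py .436 .3180 .25 74.5
```

```text
t: 14.25
tcp_pos: [0.6296, 0.1003, 0.2221]
orientation: [-0.707, 0.002, 0.707, 0.005]
ft_force: [1.5, 0.6, 0.6]
opening: 0.0083
t: 14.75
tcp_pos: [0.6292, 0.0999, 0.2213]
orientation: [-0.707, 0.002, 0.708, 0.005]
ft_force: [-0.5, 1.0, -0.3]
opening: 0.0337
t: 15.15
tcp_pos: [0.6315, 0.0995, 0.3164]
orientation: [0.709, -0.002, -0.705, -0.005]
ft_force: [0.5, 0.2, 0.2]
opening: 0.0336
(0.438, 0.318) bar top 65 [0.4344 0.315 ] pca deg -15.0 rect c [434.8 316.1] size [12.  69.3] 74.7
(0.438, 0.318) bar scene 175 [0.4409 0.322 ] pca deg -16.4 rect c [437.4 321.9] size [13.5 71.2] 74.3
(0.438, 0.318) tab top 44 [0.4343 0.3141] pca deg -14.3 rect c [434.6 315.2] size [10.5 23.7] 76.7
(0.438, 0.318) tab scene 148 [0.4403 0.3228] pca deg -21.6 rect c [437.8 322.2] size [12.7 27.5] 73.4
t 15.25 tcp [0.6295 0.0994 0.3119] x [-0.     0.004 -1.   ] y [-0.01  -1.    -0.004] jawdeg -90.6 F [ 0.   0.5 -1.4] op 0.0342 j [0.11 0.38 1.5  0.   1.26 1.69]
jaw -105.5
t cm [  6.29 -21.64  19.57] rot [0.261 0.001 0.004] rows>= 6.0
```

View pics/s10c.png

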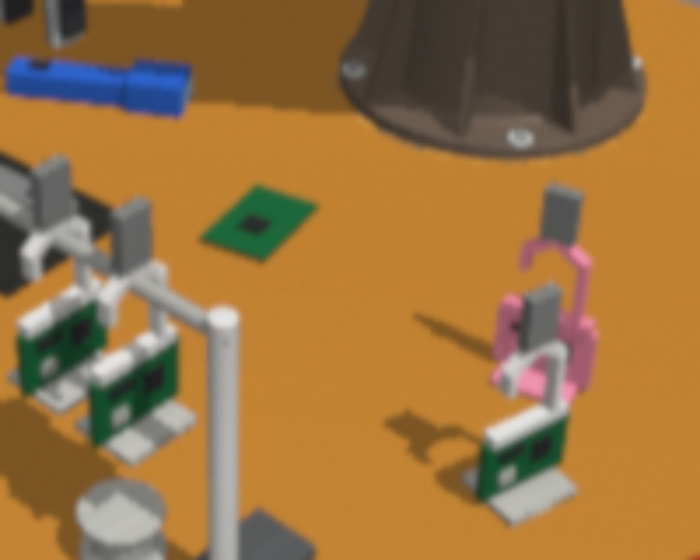

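A and B hang upright. The last free-standing carrier, C, is unmoved; going to it.

```bash
python3 -m pendant '[[[0,-3,4],[0.05,0,0],60],[[0,-6,8],[0.1,0,0],60],[[0,-10,11],[0.15,0,0],60],[[0,-14,14],[0.2,0,0],60],[[1,-18,17],[0.26,0,0],60]]'
python3 -m pendant '[[[2,-2.5,3],[0,0,0],60],[[4,-3.8,3],[0,0,0],60],[[4,-3.8,3],[0,0,0],60]]'
python3 - <<'E'
from h import *
s=snap('wrist','w11');  cv2.imwrite('pics/w11c.png',cv2.resize(s['color'][100:300,180:460,::-1],None,fx=2.5,fy=2.5))
print(wproj(s,(.4357,.3178,.16)))
E
python3 go.py .4357 .3178 .127 74.5
```

```text
t: 15.75
tcp_pos: [0.4604, 0.2813, 0.3026]
orientation: [-0.7, 0.095, 0.701, 0.098]
ft_force: [-0.4, 0.7, 0.4]
opening: 0.051
t: 16.05
tcp_pos: [0.4395, 0.3266, 0.2595]
orientation: [-0.699, 0.095, 0.702, 0.096]
ft_force: [-0.2, -0.9, 0.4]
opening: 0.0513
[333.87822295 192.3354212 ]
t 16.1 tcp [0.4404 0.3258 0.261 ] x [-0.003  0.002 -1.   ] y [-0.268 -0.963 -0.001] jawdeg -105.5 F [ 1.  -0.9 -0.1] op 0.0512 j [0.58 0.29 1.77 0.   1.09 2.42]
jaw -105.5
t cm [13.4   0.92  0.19] rot [-0.001  0.004  0.001] rows>= 2.7
```

View pics/w11c.png

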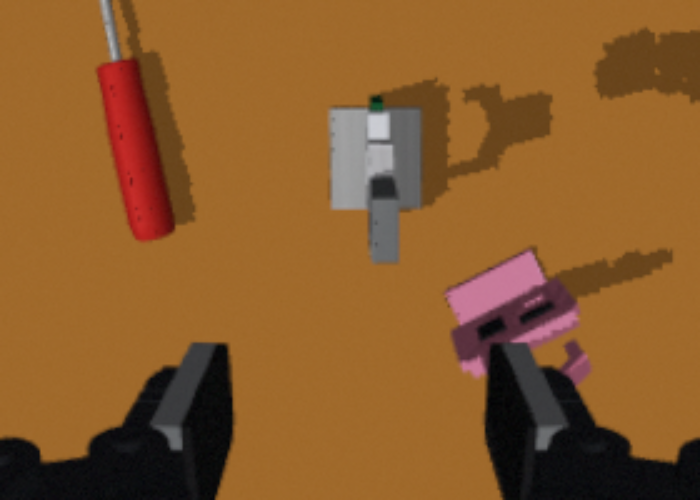

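C's tab is at image (333.6,192.4), predicted (333.9,192.3). Descending; the pink lookalike at crop (515,310) is clear of the fingers.

```bash
python3 -m pendant '[[[3,0.9,0.2],[0,0.004,0],60],[[6,0.9,0.2],[0,0.004,0],60],[[10,0.9,0.2],[0,0.004,0],60],[[13.1,0.9,0.2],[0,0.004,0],60],[[13.1,0.9,0.2],[0,0.004,0],60]]'
python3 -m pendant '[[[0,0,0],[0,0,0],60],[[0,0,0],[0,0,0],0],[[0,0,0],[0,0,0],0],[[0,0,0],[0,0,0],0],[[0,0,0],[0,0,0],0]]' 50
python3 go.py
```

```text
t: 16.6
tcp_pos: [0.4341, 0.3155, 0.1271]
orientation: [-0.699, 0.097, 0.702, 0.095]
ft_force: [0.7, -0.2, 1.1]
opening: 0.0513
t: 17.1
tcp_pos: [0.4351, 0.3162, 0.1285]
orientation: [-0.7, 0.096, 0.701, 0.096]
ft_force: [0.9, 1.0, 7.9]
opening: 0.0089
t 17.1 tcp [0.4351 0.3162 0.1285] x [-0.002 -0.001 -1.   ] y [-0.269 -0.963  0.001] jawdeg -105.6 F [0.9 1.  7.9] op 0.0089 j [0.57 0.43 1.93 0.   0.78 2.41]
```

Gripped. Lift, turn to square with the rail (−0.26 rad), then carry over.

```bash
python3 -m pendant '[[[-3,0,0],[0,0,0],0],[[-6.5,0,0],[-0.05,0,0],0],[[-10,0,0],[-0.13,0,0],0],[[-12.5,0,0],[-0.2,0,0],0],[[-12.5,0,0],[-0.26,0,0],0]]'
python3 -m pendant '[[[0,0,0],[0,0,0],0]]'
python3 go.py .47 .1 .2535 89.4 .47 -.15 .2535 89.4
```

```text
t: 17.6
tcp_pos: [0.4371, 0.3175, 0.2579]
orientation: [0.708, -0.002, -0.706, -0.004]
ft_force: [0.9, -0.1, -1.5]
opening: 0.0085
t: 17.7
tcp_pos: [0.437, 0.3176, 0.2589]
orientation: [0.709, -0.002, -0.706, -0.004]
ft_force: [0.1, -0.4, -0.5]
opening: 0.0085
t 17.7 tcp [0.437  0.3176 0.2589] x [ 0.004  0.004 -1.   ] y [-0.008 -1.    -0.004] jawdeg -90.5 F [ 0.1 -0.4 -0.5] op 0.0085 j [0.57 0.27 1.79 0.   1.07 2.15]
jaw -90.6
t cm [ 0.47 21.74 -3.47] rot [ 0.003 -0.004  0.004] rows>= 4.4
jaw -90.6
t cm [ 0.38 46.73 -3.66] rot [ 0.003 -0.004  0.004] rows>= 9.4
```

```bash
python3 -m pendant '[[[0.4,4,-1],[0,-0.004,0],0],[[0.4,8.5,-2],[0,-0.004,0],0],[[0.4,13,-3],[0,-0.004,0],0],[[0.4,17.5,-3.5],[0,-0.004,0],0],[[0.4,22,-3.5],[0,-0.004,0],0]]'
python3 -m pendant '[[[0,4.5,0],[0,0,0],0],[[0,9,0],[0,0,0],0],[[0,13.5,0],[0,0,0],0],[[0,18,0],[0,0,0],0],[[0,22,0],[0,0,0],0]]'
python3 go.py .47 -.15 .2535 89.4  .6285 -.15 .2535 89.4
```

```text
t: 18.2
tcp_pos: [0.4705, 0.0957, 0.2542]
orientation: [0.707, -0.002, -0.707, -0.005]
ft_force: [2.5, -0.3, -1.7]
opening: 0.0085
t: 18.7
tcp_pos: [0.4679, -0.1263, 0.2535]
orientation: [0.707, -0.003, -0.707, -0.005]
ft_force: [0.7, 0.1, -0.4]
opening: 0.0085
t 18.7 tcp [ 0.4679 -0.1263  0.2535] x [ 0.001  0.004 -1.   ] y [-0.012 -1.    -0.004] jawdeg -90.7 F [ 0.7  0.1 -0.4] op 0.0085 j [-0.33  0.2   1.91  0.    1.03  1.25]
jaw -90.6
t cm [-0.01  2.36 -0.24] rot [-0.001 -0.001  0.004] rows>= 0.5
jaw -90.6
t cm [ -0.     2.17 -16.09] rot [-0.001 -0.001  0.004] rows>= 3.2
```

```bash
python3 -m pendant '[[[0,2.2,-2],[0,0,0],0],[[0,2.2,-6],[0,0,0],0],[[0,2.2,-10.5],[0,0,0],0],[[0,2.2,-15],[0,0,0],0],[[0,2.2,-16],[0,0,0],0]]'
python3 -m pendant '[[[0,0,0],[0,0,0],0]]'
python3 go.py .6285 -.15 .2205 89.4
python3 - <<'E'
from h import *
s=snap('scene','s12');cv2.imwrite('pics/s12c.png',cv2.resize(s['color'][120:300,170:400,::-1],None,fx=3,fy=3))
E
```

```text
t: 19.2
tcp_pos: [0.6314, -0.1503, 0.2528]
orientation: [0.708, -0.004, -0.706, -0.006]
ft_force: [0.1, 0.3, -1.7]
opening: 0.0083
t: 19.3
tcp_pos: [0.6322, -0.15, 0.2519]
orientation: [0.708, -0.004, -0.707, -0.006]
ft_force: [-0.0, 0.5, -1.4]
opening: 0.0088
t 19.3 tcp [ 0.6322 -0.15    0.2519] x [ 0.001  0.004 -1.   ] y [-0.014 -1.    -0.004] jawdeg -90.8 F [-0.   0.5 -1.4] op 0.0088 j [-0.28  0.44  1.55  0.    1.15  1.3 ]
jaw -90.6
t cm [3.14 0.02 0.37] rot [-0.004 -0.001  0.004] rows>= 0.6
```

View pics/s12c.png

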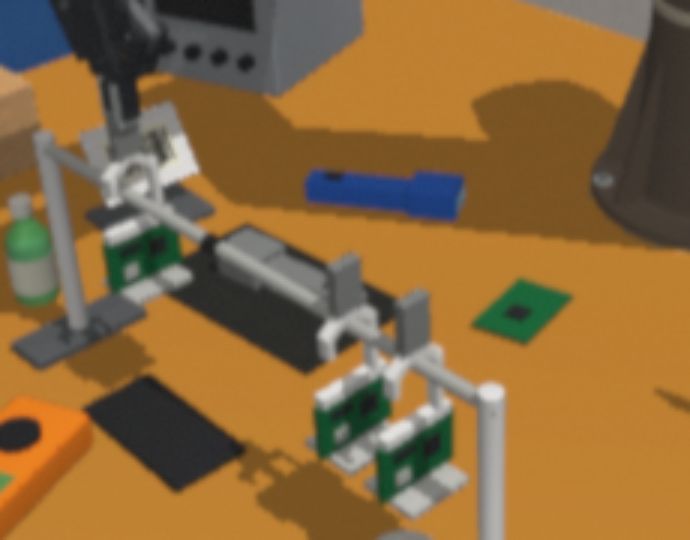

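The bar is in C's hook mouth at crop (130,190), with A and B hanging further along. Lowering.

```bash
python3 -m pendant '[[[1,0,0.1],[0,0,0],0],[[2,0,0.2],[0,0,0],0],[[2.8,0,0.2],[0,0,0],0],[[3.1,0,0.2],[0,0,0],0],[[3.1,0,0.2],[0,0,0],0]]'
python3 go.py .6285 -.15 .2205 89.4 .63 .035 .2205 89.4
```

```text
t: 19.85
tcp_pos: [0.629, -0.1498, 0.2203]
orientation: [0.707, -0.004, -0.707, -0.007]
ft_force: [0.3, -0.0, -0.7]
opening: 0.008
t 19.85 tcp [ 0.629  -0.1498  0.2203] x [ 0.     0.004 -1.   ] y [-0.015 -1.    -0.004] jawdeg -90.8 F [ 0.3 -0.  -0.7] op 0.008 j [-0.28  0.47  1.59  0.    1.08  1.3 ]
jaw -90.6
t cm [-0.02  0.02  0.05] rot [-0.004 -0.     0.004] rows>= 0.0
jaw -90.6
t cm [  0.06 -18.48   0.17] rot [-0.004 -0.     0.004] rows>= 3.7
```

```bash
python3 -m pendant '[[[0,-1.5,0],[0,0,0],0],[[0.02,-4.5,0.03],[0,0,0],0],[[0.03,-7.5,0.06],[0,0,0],0],[[0.04,-10.5,0.1],[0,0,0],0],[[0.05,-13.5,0.13],[0,0,0],0]]'
python3 -m pendant '[[[0,-2.5,0.03],[0,0,0],0],[[0,-4.6,0.05],[0,0,0],0],[[0,-4.6,0.05],[0,0,0],0],[[0.1,-4.6,0.05],[0,0,0],0],[[0.15,-4.6,0.05],[0,0,0],0]]'
python3 go.py
```

```text
t: 20.35
tcp_pos: [0.6296, -0.0129, 0.2209]
orientation: [0.707, -0.004, -0.707, -0.007]
ft_force: [0.4, 0.5, -2.1]
opening: 0.0084
t: 20.85
tcp_pos: [0.6297, 0.0329, 0.2197]
orientation: [0.707, -0.004, -0.707, -0.007]
ft_force: [0.0, -0.2, -0.2]
opening: 0.0083
t 20.85 tcp [0.6297 0.0329 0.2197] x [ 0.001  0.004 -1.   ] y [-0.015 -1.    -0.004] jawdeg -90.8 F [ 0.  -0.2 -0.2] op 0.0083 j [0.   0.44 1.63 0.   1.06 1.58]
```

```bash
python3 -m pendant '[[[0,0,0],[0,0,0],40],[[0,0,0],[0,0,0],40],[[0,0,0],[0,0,0],40]]'
python3 -m pendant '[[[-2,0,0],[0,0,0],40],[[-5,0,0],[0,0,0],40],[[-9,0,0],[0,0,0],40],[[-12,0,0],[0,0,0],40],[[-12,0,0],[0,0,0],40]]'
python3 - <<'E'
from h import *
s=snap('scene','s13');cv2.imwrite('pics/s13c.png',cv2.resize(s['color'][120:300,170:470,::-1],None,fx=2.6,fy=2.6)); snap('top','t13'); snap('wrist','w13')
E
python3 go.py
```

```text
t: 21.15
tcp_pos: [0.6298, 0.0324, 0.2198]
orientation: [0.707, -0.004, -0.707, -0.007]
ft_force: [0.5, -0.0, 0.7]
opening: 0.0335
t: 21.65
tcp_pos: [0.6317, 0.0316, 0.3445]
orientation: [0.71, -0.004, -0.704, -0.007]
ft_force: [-0.4, 0.6, -0.2]
opening: 0.0342
t 21.8 tcp [0.6293 0.0317 0.3391] x [ 0.001  0.004 -1.   ] y [-0.016 -1.    -0.004] jawdeg -90.9 F [0.2 1.  0.4] op 0.0342 j [-0.    0.35  1.47  0.    1.31  1.59]
```

View pics/s13c.png

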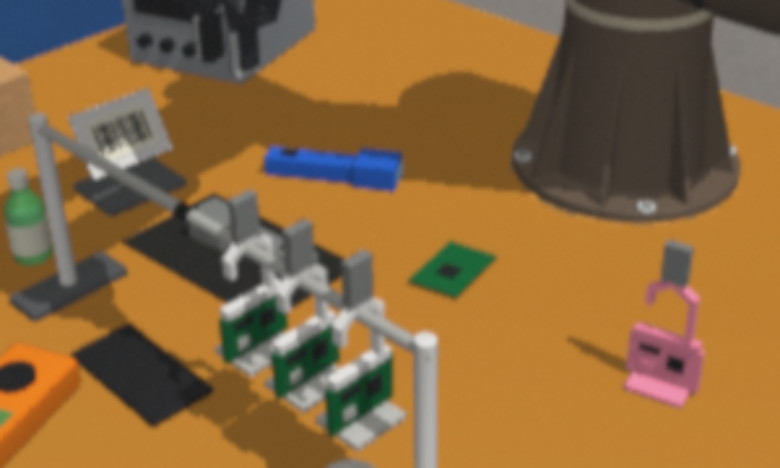

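View pics/t13.png

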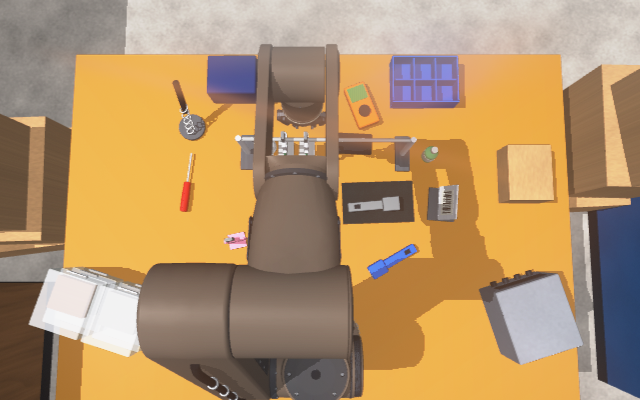

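View pics/w13.png

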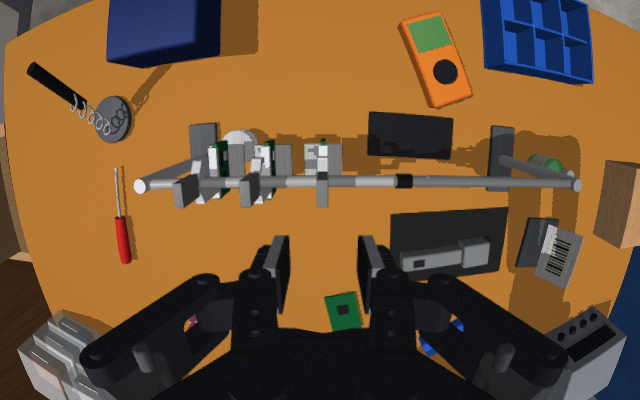

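All three carriers hang upright on the drying side: tabs at wrist (185,190), (250,190) and (322,190), mark at (403,181). No fourth carrier is visible in any view. Now I'll measure the reader, pad and label.

```bash
python3 - <<'E'
from h import *
for f in ['top0','t13','scene0','s13']:
    s=ld(f);w=pts(s);c=s['color'].astype(int)
    reg=(w[...,0]>.38)&(w[...,0]<.60)&(w[...,1]>-.36)&(w[...,1]<-.02)
    m=reg&(w[...,2]>.018)&(w[...,2]<.05)&(w[...,1]>-.27)
    p=w[m]; r=cv2.minAreaRect((p[:,:2]*1000).astype(np.float32)); print(f,'reader',len(p),np.round(r[0],1),np.round(r[1],1),round(r[2],1))
    h=p[p[:,2]>.034]; q=p[p[:,2]<=.034]
    for nm,z in (('head',h),('handle',q)):
        if len(z)>10:
            r=cv2.minAreaRect((z[:,:2]*1000).astype(np.float32)); print('  ',nm,len(z),np.round(r[0],1),np.round(r[1],1),round(r[2],1),np.median(z[:,2]).round(4))
    d=reg&(c.sum(2)<200)&(abs(w[...,2])<.012)
    n,l,st,ce=cv2.connectedComponentsWithStats((d|m).astype(np.uint8)); i=1+np.argmax(st[1:,4]); z=w[l==i]
    r=cv2.minAreaRect((z[:,:2]*1000).astype(np.float32)); print('  pad',len(z),np.round(r[0],1),np.round(r[1],1),round(r[2],1))
    # label plate plane
    lb=(c.min(2)>130)&(w[...,2]>.045)&(w[...,2]<.12)&(w[...,0]>.38)&(w[...,0]<.6)&(w[...,1]<-.28)&(w[...,1]>-.45)
    z=w[lb]
    if len(z)>20:
        m0=z.mean(0);u,sv,vt=np.linalg.svd(z-m0); print('  label',len(z),m0.round(4),'n',vt[2].round(3),'rng',z.min(0).round(3),z.max(0).round(3), 'mid',((z.min(0)+z.max(0))/2).round(4))
E
python3 - <<'E'
import cv2
im=cv2.imread('pics/scene0.png')[140:210,190:250]; cv2.imwrite('pics/lab.png',cv2.resize(im,None,fx=8,fy=8))
E
```

```text
top0 reader 548 [ 451.9 -187.3] [ 47.1 166.8] 1.9
   head 228 [ 444.4 -188.1] [ 44.9 166.5] 7.8 0.0371
   handle 320 [ 452.5 -187.3] [ 47.1 166.4] 1.4 0.0305
  pad 637 [ 443.4 -199.6] [ 54.  189.7] 7.5
  label 540 [ 0.4522 -0.4225  0.0824] n [0.053 0.852 0.521] rng [ 0.398 -0.448  0.045] [ 0.598 -0.368  0.118] mid [ 0.4979 -0.4079  0.0813]
t13 reader 547 [ 453.6 -187.4] [164.9  68. ] 84.3
   head 233 [ 447.9 -187.7] [ 45.  165.9] 5.2 0.0374
   handle 314 [ 453.8 -187.5] [164.9  68. ] 84.4 0.0302
  pad 614 [ 451.8 -198.4] [ 48.3 188.5] 1.6
  label 426 [ 0.4536 -0.4235  0.0833] n [-0.062 -0.852 -0.52 ] rng [ 0.399 -0.448  0.045] [ 0.598 -0.368  0.118] mid [ 0.4983 -0.4076  0.0813]
scene0 reader 396 [ 452.3 -181.9] [ 50.5 170.5] 3.1
   head 107 [ 446.9 -184.3] [ 36.8 165.2] 4.8 0.036
   handle 289 [ 452.3 -181.9] [ 50.5 170.5] 3.1 0.0297
  pad 1116 [ 494.3 -203.7] [ 80.7 249.1] 0.2
  label 623 [ 0.4516 -0.4168  0.0797] n [-0.069 -0.85  -0.522] rng [ 0.396 -0.443  0.045] [ 0.51  -0.387  0.112] mid [ 0.4532 -0.415   0.0784]
s13 reader 156 [ 452.5 -181.6] [ 46.4 168.7] 3.5
   head 77 [ 452.2 -238.5] [56.5 30.9] 86.4 0.036
   handle 79 [ 453.4 -181.3] [ 46.5 167.8] 2.7 0.0293
  pad 701 [ 497.6 -232.1] [189.6  76.2] 89.3
  label 299 [ 0.4537 -0.4144  0.0752] n [-0.069 -0.855 -0.514] rng [ 0.402 -0.44   0.045] [ 0.511 -0.391  0.109] mid [ 0.4565 -0.4151  0.0771]
```

View pics/lab.png

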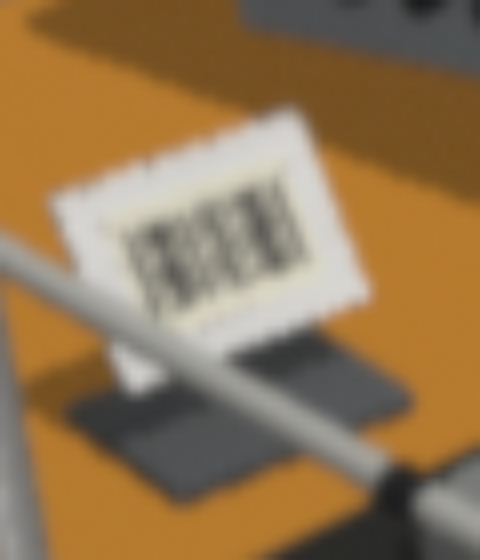

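```bash
python3 - <<'E'
from h import *
s=ld('scene0');w=pts(s); print('bar centre scene',np.nanmedian(w[168:175,212:221].reshape(-1,3),0).round(4))
s=ld('top0');w=pts(s);c=s['color'].astype(int)
# dark bars on label in top
lb=(c.sum(2)<330)&(w[...,2]>.05)&(w[...,2]<.11)&(w[...,0]>.38)&(w[...,0]<.53)&(w[...,1]<-.37)&(w[...,1]>-.45)
print('bars top',lb.sum(),w[lb].mean(0).round(4),np.argwhere(lb).mean(0))
for f in ['top0','t13']:
    s=ld(f);w=pts(s)
    m=(w[...,0]>.38)&(w[...,0]<.60)&(w[...,1]>-.28)&(w[...,1]<-.09)&(w[...,2]>.02)&(w[...,2]<.05)
    for lo,hi in [(-.2,-.1),(-.12,-.09),(-.28,-.225)]:
        p=w[m&(w[...,1]>lo)&(w[...,1]<hi)]; print(lo,len(p),p.min(0).round(4),p.max(0).round(4),p.mean(0).round(4))
    p=w[m]; ys=np.arange(-.27,-.1,.012)
    L=[(y,(q[:,0].min()+q[:,0].max())/2,np.ptp(q[:,0])) for y in ys for q in [p[abs(p[:,1]-y)<.006]] if len(q)>5]
    print(np.round(L,4).tolist())
    L=np.array(L);print('fit x(y)',np.polyfit(L[:,0],L[:,1],1))
s=ld('top0');c=s['color'].astype(int)
g=(c.sum(2)<210); g[:170]=0;g[235:]=0;g[:,:335]=0;g[:,425:]=0
n,l,st,ce=cv2.connectedComponentsWithStats(g.astype(np.uint8)); i=1+np.argmax(st[1:,4]); pp=np.argwhere(l==i)[:,::-1].astype(np.float32)
b=cv2.boxPoints(cv2.minAreaRect(pp)); print(b.round(1).tolist())
K=s['intrinsics'];T=np.linalg.inv(s['world_to_cam'])
for u,v in b:
    d=T[:3,:3]@[(u-K[0,2])/K[0,0],(v-K[1,2])/K[1,1],1]; o=T[:3,3]; print((o+d*(.004-o[2])/d[2]).round(4))
E
```

```text
bar centre scene [ 0.4565 -0.4144  0.0768]
bars top 45 [ 0.4506 -0.4174  0.0756] [202.75555556 446.17777778]
-0.2 260 [ 0.4273 -0.1979  0.0205] [ 0.4618 -0.1042  0.0411] [ 0.4442 -0.1513  0.0307]
-0.12 42 [ 0.4273 -0.118   0.0207] [ 0.4547 -0.1042  0.0387] [ 0.4414 -0.1115  0.0303]
-0.28 207 [ 0.4305 -0.2733  0.0206] [ 0.4778 -0.2256  0.0446] [ 0.4528 -0.249   0.0365]
[[-0.27, 0.4552, 0.044], [-0.258, 0.4542, 0.0473], [-0.246, 0.4524, 0.0432], [-0.234, 0.4522, 0.0435], [-0.222, 0.4518, 0.0444], [-0.21, 0.4495, 0.0299], [-0.198, 0.4488, 0.0304], [-0.186, 0.4478, 0.0281], [-0.174, 0.4463, 0.0297], [-0.162, 0.4457, 0.0297], [-0.15, 0.4444, 0.0271], [-0.138, 0.4441, 0.0274], [-0.126, 0.4424, 0.0302], [-0.114, 0.441, 0.0274], [-0.102, 0.4411, 0.0267]]
fit x(y) [-0.0870833   0.43159832]
-0.2 262 [ 0.4273 -0.1999  0.0208] [ 0.4615 -0.1042  0.0402] [ 0.4441 -0.1516  0.031 ]
-0.12 41 [ 0.4273 -0.1178  0.0248] [ 0.4544 -0.1042  0.0364] [ 0.4415 -0.1117  0.0303]
-0.28 209 [ 0.43   -0.2737  0.0206] [ 0.587  -0.2252  0.0483] [ 0.4533 -0.2489  0.037 ]
[[-0.27, 0.5094, 0.1552], [-0.258, 0.4543, 0.0468], [-0.246, 0.4522, 0.0435], [-0.234, 0.452, 0.0432], [-0.222, 0.4519, 0.0439], [-0.21, 0.4492, 0.0294], [-0.198, 0.4491, 0.0299], [-0.186, 0.4477, 0.0272], [-0.174, 0.4462, 0.0306], [-0.162, 0.4442, 0.0271], [-0.15, 0.4442, 0.0273], [-0.138, 0.4425, 0.0304], [-0.126, 0.4426, 0.0303], [-0.114, 0.4409, 0.0271], [-0.102, 0.4409, 0.027]]
fit x(y) [-0.20289849  0.41340754]
[[341.79998779296875, 182.89999389648438], [411.20001220703125, 180.60000610351562], [412.5, 220.60000610351562], [343.1000061035156, 222.8000030517578]]
[ 0.5251 -0.0855  0.004 ]
[ 0.533  -0.3202  0.004 ]
[ 0.3977 -0.3219  0.004 ]
[ 0.3898 -0.0893  0.004 ]
```

```bash
python3 go.py .45 -.192 .3 -15
```

```text
t 21.8 tcp [0.6293 0.0317 0.3391] x [ 0.001  0.004 -1.   ] y [-0.016 -1.    -0.004] jawdeg -90.9 F [0.2 1.  0.4] op 0.0342 j [-0.    0.35  1.47  0.    1.31  1.59]
jaw -15.0
t cm [ 3.81 22.67 17.58] rot [-1.325 -0.003  0.003] rows>= 8.8
```

```bash
python3 -m pendant '[[[0,2.5,2],[-0.14,0,0],60],[[0,5,4],[-0.28,0,0],60],[[0,8,6],[-0.42,0,0],60],[[0,10.5,8],[-0.56,0,0],60],[[0,13,10],[-0.7,0,0],60]]'
python3 go.py .45 -.192 .25 5
```

```text
t: 22.3
tcp_pos: [0.5257, -0.0975, 0.337]
orientation: [-0.665, -0.241, 0.666, -0.237]
ft_force: [0.6, 0.2, 0.5]
opening: 0.0511
t 22.3 tcp [ 0.5257 -0.0975  0.337 ] x [-0.002  0.005 -1.   ] y [ 0.636 -0.771 -0.005] jawdeg -50.5 F [0.6 0.2 0.5] op 0.0511 j [-0.24  0.21  1.69  0.    1.25  0.64]
jaw 5.0
t cm [ 8.67  2.51 11.86] rot [-0.968 -0.004  0.004] rows>= 6.5
```

```bash
python3 -m pendant '[[[1,0.5,2.5],[-0.14,0,0],60],[[3,1,5],[-0.28,0,0],60],[[5,1.5,7.5],[-0.42,0,0],60],[[7,2,10],[-0.56,0,0],60],[[8.6,2.5,11.8],[-0.7,0,0],60]]'
python3 -m pendant '[[[0,0,0],[-0.14,0,0],60],[[0,0,0],[-0.268,0,0],60],[[0,0,0],[-0.268,0,0],60]]'
python3 - <<'E'
from h import *
s=snap('wrist','w14'); snap('scene','s14')
for p in [(.4495+.0868*.085,-.187-.9962*.085,.038),(.4495-.0868*.085,-.187+.9962*.085,.032),(.45,-.192,.032)]: print(wproj(s,p).round(1))
E
python3 go.py .45 -.192 .12 5
```

```text
t: 22.8
tcp_pos: [0.4482, -0.1919, 0.2485]
orientation: [0.542, 0.457, -0.542, 0.452]
ft_force: [0.3, -0.4, 0.2]
opening: 0.0512
t: 23.1
tcp_pos: [0.4472, -0.1917, 0.2472]
orientation: [0.476, 0.526, -0.476, 0.52]
ft_force: [-0.3, -0.7, 0.8]
opening: 0.0516
[326.  232.2]
[327.3  97.6]
[326.7 170.3]
t 23.2 tcp [ 0.4478 -0.1916  0.2478] x [-0.006  0.006 -1.   ] y [ 0.996  0.088 -0.005] jawdeg 5.1 F [-0.2  0.1 -0.3] op 0.0515 j [-0.47  0.21  1.91  0.    1.03 -0.56]
jaw 5.0
t cm [12.77  0.28  0.14] rot [ 0.001 -0.007  0.005] rows>= 2.6
```

View pics/w14.png

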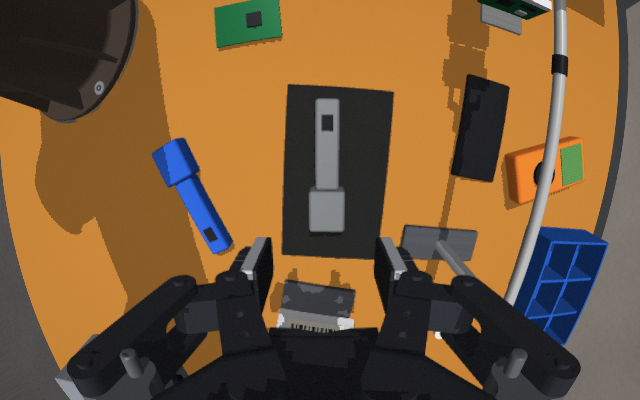

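The grey reader on the black pad fits the description: head end at (327,232), tail at (327,98), predicted (326,232) and (327,98). The blue lookalike at (195,195) is off the pad and is not meant. Here is the required enlarged crop before reaching.

```bash
python3 - <<'E'
import cv2
im=cv2.imread('pics/w14.png')[75:275,150:420]; cv2.imwrite('pics/w14c.png',cv2.resize(im,None,fx=2.8,fy=2.8))
E
```

```text
(no output)
```

View pics/w14c.png

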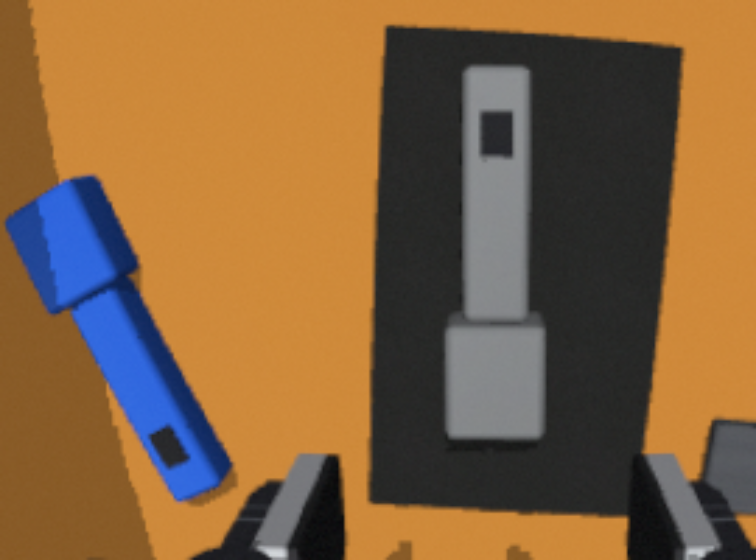

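```bash
python3 -m pendant '[[[4,0.25,0.1],[0,-0.007,0],60],[[8,0.25,0.1],[0,-0.007,0],60],[[12,0.25,0.1],[0,-0.007,0],60],[[15,0.25,0.1],[0,-0.007,0],60],[[18,0.25,0.1],[0,-0.007,0],60]]'
python3 go.py .45 -.192 .008 5
```

```text
t: 23.7
tcp_pos: [0.449, -0.1909, 0.0662]
orientation: [0.477, 0.522, -0.48, 0.519]
ft_force: [0.4, -0.3, 0.2]
opening: 0.0513
t 23.7 tcp [ 0.449  -0.1909  0.0662] x [-0.006 -0.    -1.   ] y [ 0.996  0.085 -0.006] jawdeg 4.9 F [ 0.4 -0.3  0.2] op 0.0513 j [-0.46  0.47  2.09 -0.    0.59 -0.54]
jaw 5.0
t cm [5.82 0.12 0.12] rot [-0.002 -0.     0.006] rows>= 1.2
```

The crop confirms it: the grey reader lies on the pad at (495,250), head down, towards the label. Descending the rest of the way and gripping.

```bash
python3 -m pendant '[[[3,0.1,0.1],[0,0,0],60],[[5,0.1,0.1],[0,0,0],60],[[5.7,0.1,0.1],[0,0,0],60],[[5.7,0.1,0.1],[0,0,0],60]]'
python3 go.py
python3 -m pendant '[[[0,0,0],[0,0,0],60],[[0,0,0],[0,0,0],0],[[0,0,0],[0,0,0],0],[[0,0,0],[0,0,0],0],[[0,0,0],[0,0,0],0]]' 60
python3 go.py
python3 - <<'E'
from h import *
s=snap('wrist','w15')
E
```

```text
t: 24.1
tcp_pos: [0.4492, -0.1914, 0.0085]
orientation: [0.477, 0.522, -0.48, 0.518]
ft_force: [0.8, 0.0, 1.4]
opening: 0.0516
t 24.1 tcp [ 0.4492 -0.1914  0.0085] x [-0.007  0.    -1.   ] y [ 0.997  0.083 -0.007] jawdeg 4.8 F [0.8 0.  1.4] op 0.0516 j [-0.46  0.58  2.11 -0.01  0.45 -0.54]
t: 24.6
tcp_pos: [0.4542, -0.1932, 0.0114]
orientation: [0.479, 0.519, -0.479, 0.522]
ft_force: [8.8, -2.3, 9.5]
opening: 0.0046
t 24.6 tcp [ 0.4542 -0.1932  0.0114] x [ 0.002 -0.003 -1.   ] y [0.997 0.082 0.002] jawdeg 4.7 F [ 8.8 -2.3  9.5] op 0.0046 j [-0.46  0.58  2.11 -0.01  0.45 -0.54]
```

View pics/w15.png

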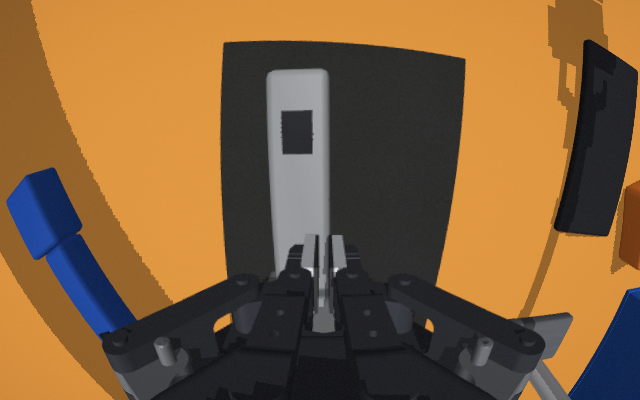

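The grasp missed: the jaws shut to 4.6 mm and the reader handle stands to their left at (298,170), so it was apparently knocked aside. I'll lift straight up and measure again.

```bash
python3 -m pendant '[[[-1,0,0],[0,0,0],0],[[-3,0,0],[0,0,0],0],[[-7,0,0],[0,0,0],0],[[-12,0,0],[0,0,0],0],[[-17,0,0],[0,0,0],0]]' 
python3 -m pendant '[[[-5,0,0],[0,0,0],60],[[-7,0,0],[0,0,0],60],[[-7,0,0],[0,0,0],60]]' 
python3 go.py
python3 - <<'E'
from h import *
s=snap('wrist','w16'); snap('scene','s16'); snap('top','t16')
for f in ['t16','s16']:
    w=pts(ld(f))
    m=(w[...,0]>.38)&(w[...,0]<.56)&(w[...,1]>-.34)&(w[...,1]<-.06)&(w[...,2]>.018)&(w[...,2]<.05)
    p=w[m]; L=[]
    for y in np.arange(-.33,-.06,.012):
        q=p[abs(p[:,1]-y)<.006]
        if len(q)>5: L.append((y,(q[:,0].min()+q[:,0].max())/2,np.ptp(q[:,0])))
    print(f,len(p),np.round(L,4).tolist())
E
```

```text
t: 25.15
tcp_pos: [0.4521, -0.192, 0.1834]
orientation: [0.478, 0.52, -0.48, 0.521]
ft_force: [2.8, -1.4, -0.5]
opening: 0.0
t: 25.45
tcp_pos: [0.4537, -0.1926, 0.258]
orientation: [0.479, 0.517, -0.479, 0.523]
ft_force: [-0.8, 0.8, -0.3]
opening: 0.0433
t 25.45 tcp [ 0.4537 -0.1926  0.258 ] x [ 0.006 -0.006 -1.   ] y [0.997 0.082 0.005] jawdeg 4.7 F [-0.8  0.8 -0.3] op 0.0433 j [-0.46  0.2   1.89 -0.    1.04 -0.54]
t16 224 [[-0.27, 0.4323, 0.0229], [-0.258, 0.437, 0.0135], [-0.222, 0.4347, 0.0326], [-0.21, 0.4377, 0.0271], [-0.198, 0.4365, 0.0293], [-0.186, 0.4363, 0.0301], [-0.174, 0.434, 0.0277], [-0.162, 0.4274, 0.0138], [-0.114, 0.4309, 0.0272]]
s16 196 [[-0.27, 0.4464, 0.0368], [-0.258, 0.4442, 0.0423], [-0.246, 0.4483, 0.0323], [-0.234, 0.4531, 0.0242], [-0.222, 0.4572, 0.016], [-0.186, 0.4322, 0.0136], [-0.174, 0.4382, 0.0277], [-0.162, 0.4346, 0.0195], [-0.15, 0.4407, 0.0183], [-0.138, 0.4474, 0.0083], [-0.102, 0.4256, 0.0187]]
```

View pics/w16.png

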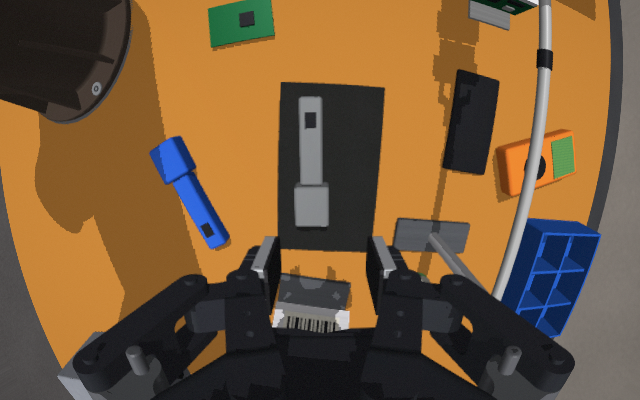

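View pics/s16.png

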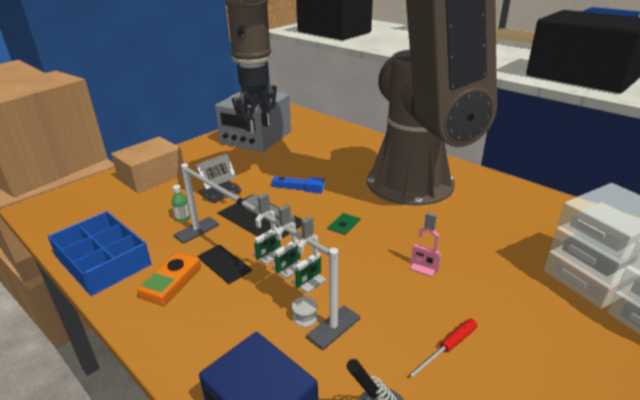

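```bash
python3 - <<'E'
from h import *
s=ld('w16'); im=s['color'].astype(int)
cv2.imwrite('pics/w16c.png',cv2.resize(s['color'][80:250,230:400,::-1],None,fx=3.5,fy=3.5))
w=[]
for uv in [(311.5,227),(311,97),(299.5,150),(322,150),(300,120),(322,120)]:
    z=.038 if uv[1]>180 else .032
    print(uv,wray(s,uv,z).round(4))
E
```

```text
(311.5, 227) [ 0.4456 -0.2744  0.038 ]
(311, 97) [ 0.4322 -0.1063  0.032 ]
(299.5, 150) [ 0.4229 -0.1743  0.032 ]
(322, 150) [ 0.4513 -0.1721  0.032 ]
(300, 120) [ 0.4208 -0.1362  0.032 ]
(322, 120) [ 0.4482 -0.1342  0.032 ]
```

View pics/w16c.png

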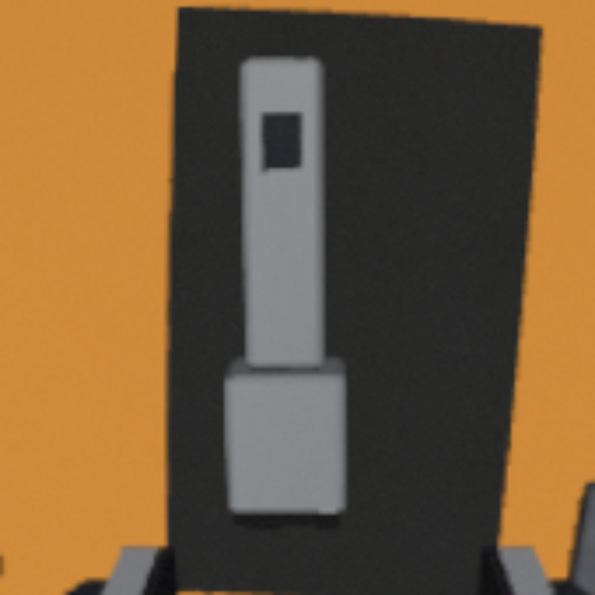

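```bash
python3 - <<'E'
import cv2
im=cv2.imread('pics/w15.png')[190:350,220:440]; cv2.imwrite('pics/w15c.png',cv2.resize(im,None,fx=3.5,fy=3.5))
im=cv2.imread('pics/s16.png')[180:250,200:320]; cv2.imwrite('pics/s16c.png',cv2.resize(im,None,fx=6,fy=6))
E
```

```text
(no output)
```

View pics/w15c.png

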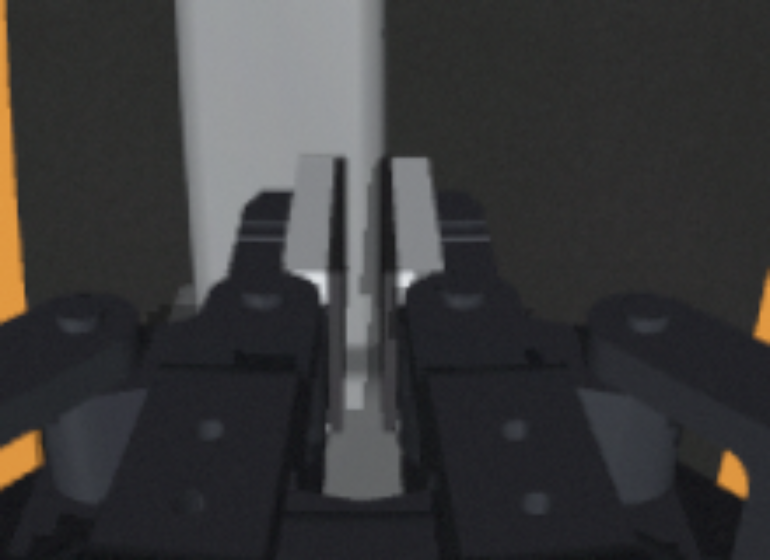

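View pics/s16c.png

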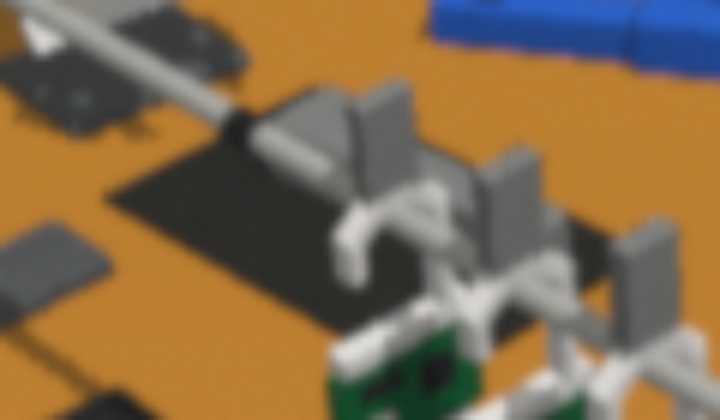

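```bash
python3 go.py .4393 -.1953 .09 4.6
```

```text
t 25.6 tcp [ 0.4516 -0.1916  0.2533] x [-0.001 -0.002 -1.   ] y [ 0.997  0.082 -0.001] jawdeg 4.7 F [ 0.2 -0.1 -0.1] op 0.0514 j [-0.46  0.21  1.9  -0.    1.03 -0.54]
jaw 4.6
t cm [16.33 -1.23  0.23] rot [0.002 0.002 0.001] rows>= 3.3
```

```bash
python3 -m pendant '[[[2,-1.2,0.2],[0,0,0],65],[[6,-1.2,0.2],[0,0,0],65],[[10,-1.2,0.2],[0,0,0],65],[[14,-1.2,0.2],[0,0,0],65],[[16,-1.2,0.2],[0,0,0],65]]'
python3 -m pendant '[[[0,0,0],[0,0,0],65]]'
python3 go.py .4393 -.1953 .007 4.6
python3 - <<'E'
from h import *
s=snap('wrist','w17')
c=np.array([.4389,-.1903]);d=np.array([.0797,-.9968])
print(wproj(s,(*(c+.085*d),.038)),wproj(s,(*(c-.085*d),.032)))
E
```

```text
t: 26.1
tcp_pos: [0.4369, -0.1936, 0.0896]
orientation: [0.478, 0.522, -0.48, 0.518]
ft_force: [0.5, -0.1, 0.3]
opening: 0.0558
t: 26.2
tcp_pos: [0.4344, -0.1923, 0.0865]
orientation: [0.477, 0.524, -0.481, 0.516]
ft_force: [-0.4, 0.7, 0.8]
opening: 0.0555
t 26.2 tcp [ 0.4344 -0.1923  0.0865] x [-0.012  0.003 -1.   ] y [ 0.997  0.082 -0.012] jawdeg 4.7 F [-0.4  0.7  0.8] op 0.0555 j [-0.48  0.43  2.1  -0.    0.63 -0.56]
jaw 4.6
t cm [7.94 0.56 0.37] rot [ 0.002 -0.004  0.012] rows>= 1.6
[329.53311809 305.5313678 ] [331.45283256  87.79221941]
```

View pics/w17.png

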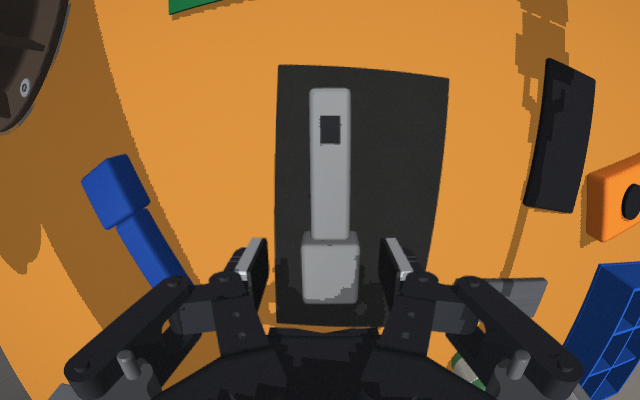

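The reader matches the new estimate: head end (330,304), tail (330,88). Descend, then close in stages.

```bash
python3 -m pendant '[[[1.5,0.55,0.35],[0,-0.004,0.012],65],[[4,0.55,0.35],[0,-0.004,0.012],65],[[6.5,0.55,0.35],[0,-0.004,0.012],65],[[7.9,0.55,0.35],[0,-0.004,0.012],65],[[7.9,0.55,0.35],[0,-0.004,0.012],65]]'
python3 -m pendant '[[[0,0,0],[0,0,0],65]]'
python3 go.py .4393 -.1953 .007 4.6
python3 - <<'E'
from h import *
s=snap('wrist','w18')
E
```

```text
t: 26.75
tcp_pos: [0.4388, -0.1949, 0.0078]
orientation: [0.479, 0.521, -0.479, 0.52]
ft_force: [0.2, -0.9, 0.8]
opening: 0.0555
t: 26.85
tcp_pos: [0.4392, -0.1951, 0.0086]
orientation: [0.479, 0.52, -0.479, 0.52]
ft_force: [0.0, -0.2, 0.5]
opening: 0.0554
t 26.85 tcp [ 0.4392 -0.1951  0.0086] x [-0.001  0.001 -1.   ] y [ 0.997  0.082 -0.001] jawdeg 4.7 F [ 0.  -0.2  0.5] op 0.0554 j [-0.48  0.57  2.14  0.    0.43 -0.56]
jaw 4.6
t cm [0.16 0.01 0.02] rot [ 0.002 -0.001  0.001] rows>= 0.0
```

View pics/w18.png

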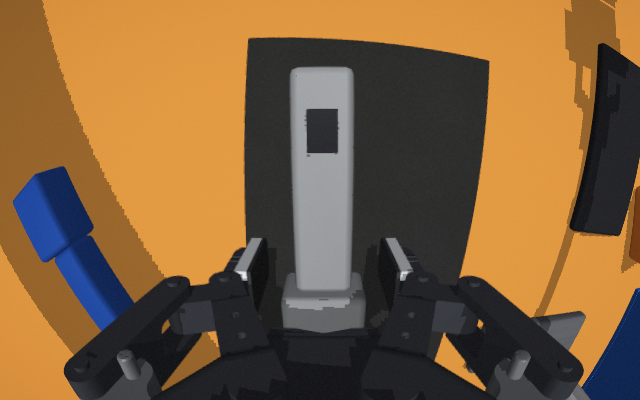

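Now the handle (295–352) is centred between the pads (262 and 383). I'll lower 3 mm more and close.

```bash
python3 - <<'E'
from h import *
s=ld('w18'); print(wproj(s,(.4392,-.1951,.0086)),wproj(s,(.4392,-.1951,.0276)))
E
python3 -m pendant '[[[0.3,0,0],[0,0,0],65],[[0.3,0,0],[0,0,0],50],[[0.3,0,0],[0,0,0],40],[[0.3,0,0],[0,0,0],36]]' 40
python3 go.py
python3 -m pendant '[[[0,0,0],[0,0,0],25],[[0,0,0],[0,0,0],20]]' 40
python3 - <<'E'
from h import *
s=snap('wrist','w19')
E
python3 go.py
```

```text
[323.48882401 235.11628342] [323.47849033 249.09140727]
t: 27.3
tcp_pos: [0.4394, -0.1952, 0.0061]
orientation: [0.479, 0.52, -0.479, 0.52]
ft_force: [-0.3, -0.6, 0.3]
opening: 0.0307
t 27.3 tcp [ 0.4394 -0.1952  0.0061] x [-0.     0.001 -1.   ] y [ 0.997  0.082 -0.   ] jawdeg 4.7 F [-0.3 -0.6  0.3] op 0.0307 j [-0.48  0.58  2.14  0.    0.43 -0.56]
t: 27.5
tcp_pos: [0.4395, -0.1952, 0.0063]
orientation: [0.479, 0.52, -0.479, 0.52]
ft_force: [-1.7, 0.8, 7.3]
opening: 0.0278
t 27.55 tcp [ 0.4394 -0.1952  0.0063] x [ 0.  0. -1.] y [0.997 0.082 0.   ] jawdeg 4.7 F [-0.9  1.1  7.9] op 0.0282 j [-0.48  0.58  2.14  0.    0.43 -0.56]
```

View pics/w19.png

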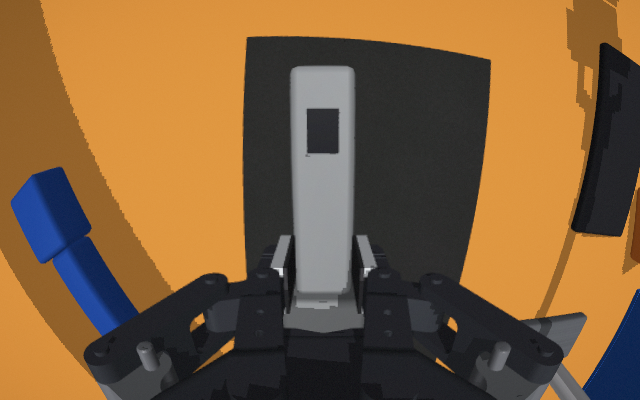

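The grip holds on the handle at 28 mm. Test lift.

```bash
python3 -m pendant '[[[-0.5,0,0],[0,0,0],20],[[-1,0,0],[0,0,0],20],[[-2,0,0],[0,0,0],20],[[-3,0,0],[0,0,0],20],[[-3,0,0],[0,0,0],20]]' 60
python3 - <<'E'
from h import *
s=snap('wrist','w20');s=snap('scene','s20')
E
python3 go.py
```

```text
t: 28.05
tcp_pos: [0.4403, -0.1957, 0.0378]
orientation: [0.479, 0.519, -0.479, 0.521]
ft_force: [0.0, -0.6, -1.8]
opening: 0.0277
t 28.15 tcp [ 0.4398 -0.1954  0.0368] x [ 0.001 -0.    -1.   ] y [0.997 0.082 0.001] jawdeg 4.7 F [-0.4  0.1 -1.8] op 0.0268 j [-0.48  0.52  2.12  0.    0.5  -0.56]
```

View pics/w20.png

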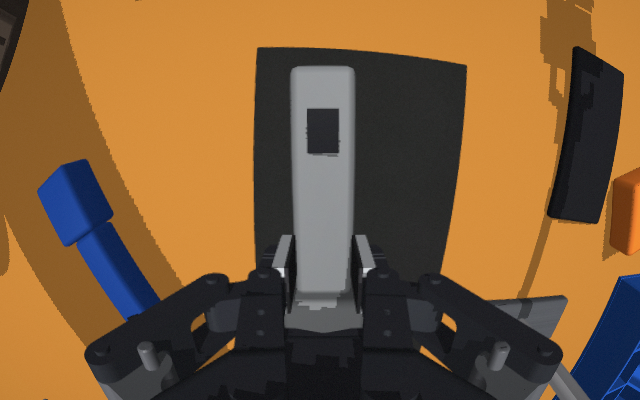

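```bash
cat > aim.py <<'E'
from go import *
a,e=np.radians(4.3),np.radians(30)
n=np.array([np.sin(a)*np.cos(e),np.cos(a)*np.cos(e),np.sin(e)])
rx=-n; ry=np.cross([0,0,1],rx); ry/=np.linalg.norm(ry); rz=np.cross(rx,ry)
L=np.array([.4535,-.416,.078])
Rt=R.from_matrix(np.stack([-rz,ry,rx],1)); P=L-.19*rx-.0148*rz
if __name__=='__main__':
    st(); print('target',P.round(4),'rz',rz.round(3)); rel(P,Rt); rel(P+[0,.03,.06],Rt)
E
python3 aim.py
```

```text
t 28.15 tcp [ 0.4398 -0.1954  0.0368] x [ 0.001 -0.    -1.   ] y [0.997 0.082 0.001] jawdeg 4.7 F [-0.4  0.1 -1.8] op 0.0268 j [-0.48  0.52  2.12  0.    0.5  -0.56]
target [ 0.4664 -0.2445  0.1602] rz [-0.037 -0.499  0.866]
t cm [-12.34   2.26   5.12] rot [0.154 0.523 0.04 ] rows>= 3.6
t cm [-18.34   2.52   2.13] rot [0.154 0.523 0.04 ] rows>= 3.7
```

```bash
python3 -m pendant '[[[-3,0,0],[0,0,0],20],[[-6,0,0],[0,0,0],20],[[-9,0.5,0],[0,0,0],20],[[-12.3,1,0],[0.02,0.07,0],20],[[-13,1.5,1],[0.04,0.14,0.01],20]]'
python3 aim.py
```

```text
t: 28.65
tcp_pos: [0.4572, -0.2035, 0.1702]
orientation: [0.525, 0.543, -0.45, 0.477]
ft_force: [-0.7, -1.2, -2.9]
opening: 0.0274
t 28.65 tcp [ 0.4572 -0.2035  0.1702] x [ 0.006  0.141 -0.99 ] y [0.999 0.044 0.013] jawdeg 2.5 F [-0.7 -1.2 -2.9] op 0.0274 j [-0.58  0.36  1.93  0.15  0.93 -0.72]
target [ 0.4664 -0.2445  0.1602] rz [-0.037 -0.499  0.866]
t cm [0.42 0.72 4.24] rot [0.117 0.382 0.027] rows>= 2.7
t cm [-5.1   0.93  0.43] rot [0.117 0.382 0.027] rows>= 2.7
```

```bash
python3 -m pendant '[[[0,0.2,0.5],[0.02,0.08,0],20],[[0,0.3,1.3],[0.05,0.16,0.01],20],[[0.2,0.5,2.2],[0.08,0.24,0.02],20],[[0.3,0.6,3.2],[0.1,0.31,0.025],20],[[0.4,0.7,4.2],[0.117,0.38,0.027],20]]'
python3 aim.py
python3 -m pendant '[[[0,0,0],[0,0,0],20],[[0,0,0],[0,0,0],20]]'
python3 aim.py
```

```text
t: 29.15
tcp_pos: [0.466, -0.2447, 0.16]
orientation: [0.636, 0.589, -0.366, 0.339]
ft_force: [0.9, 0.0, -2.0]
opening: 0.0275
t 29.15 tcp [ 0.466  -0.2447  0.16  ] x [ 0.038  0.5   -0.865] y [ 0.997 -0.076 -0.   ] jawdeg -4.4 F [ 0.9  0.  -2. ] op 0.0275 j [-0.82  0.57  1.73  0.4   1.24 -0.95]
target [ 0.4664 -0.2445  0.1602] rz [-0.037 -0.499  0.866]
t cm [-0.    0.04 -0.03] rot [-0.001 -0.001 -0.001] rows>= 0.0
t cm [-3.7  -0.19 -5.62] rot [-0.001 -0.001 -0.001] rows>= 1.3
t: 29.35
tcp_pos: [0.4655, -0.245, 0.1591]
orientation: [0.636, 0.589, -0.367, 0.339]
ft_force: [-0.2, -0.3, -0.9]
opening: 0.0272
t 29.35 tcp [ 0.4655 -0.245   0.1591] x [ 0.038  0.5   -0.865] y [ 0.997 -0.077 -0.001] jawdeg -4.4 F [-0.2 -0.3 -0.9] op 0.0272 j [-0.82  0.57  1.74  0.4   1.24 -0.95]
target [ 0.4664 -0.2445  0.1602] rz [-0.037 -0.499  0.866]
t cm [-0.07  0.08 -0.11] rot [-0.003 -0.002 -0.   ] rows>= 0.0
t cm [-3.76 -0.15 -5.7 ] rot [-0.003 -0.002 -0.   ] rows>= 1.4
```

On target. I'll check that the reader hasn't slipped in the grip and that the carriers are still in place, then hold for more than two seconds.

```bash
python3 -m pendant '[[[-0.05,0.08,-0.1],[0,0,0],20],[[-0.05,0.08,-0.1],[0,0,0],20],[[-0.05,0.08,-0.1],[0,0,0],20],[[-0.05,0.08,-0.1],[0,0,0],20],[[-0.05,0.08,-0.1],[0,0,0],20]]'
python3 - <<'E'
from h import *
s=snap('scene','s21');cv2.imwrite('pics/s21c.png',cv2.resize(s['color'][120:300,170:400,::-1],None,fx=3,fy=3));snap('wrist','w21');snap('top','t21')
# reader body points in scene: grey, in air between
from go import *
import aim
w=pts(s); P=w.reshape(-1,3); o=env.observe(); 
Rm=R.from_quat(o['orientation']); q=(P-o['tcp_pos'])@Rm.as_matrix() # tool coords
m=(abs(q[:,1])<.03)&(q[:,2]>-.1)&(q[:,2]<.1)&(q[:,0]>-.045)&(q[:,0]<.02)
qq=q[m]; print(m.sum(), qq.min(0).round(3),qq.max(0).round(3))
h=qq[qq[:,2]>.03]; print(len(h),h.min(0).round(3),h.max(0).round(3),np.median(h,0).round(4))
E
```

```text
t: 29.85
tcp_pos: [0.4665, -0.2442, 0.1602]
orientation: [0.636, 0.589, -0.367, 0.339]
ft_force: [-0.8, 0.3, -1.8]
opening: 0.027
556 [-0.045 -0.029 -0.097] [0.005 0.027 0.075]
82 [-0.028  0.017  0.03 ] [0.005 0.025 0.075] [-0.011   0.0218  0.0513]
```

View pics/s21c.png

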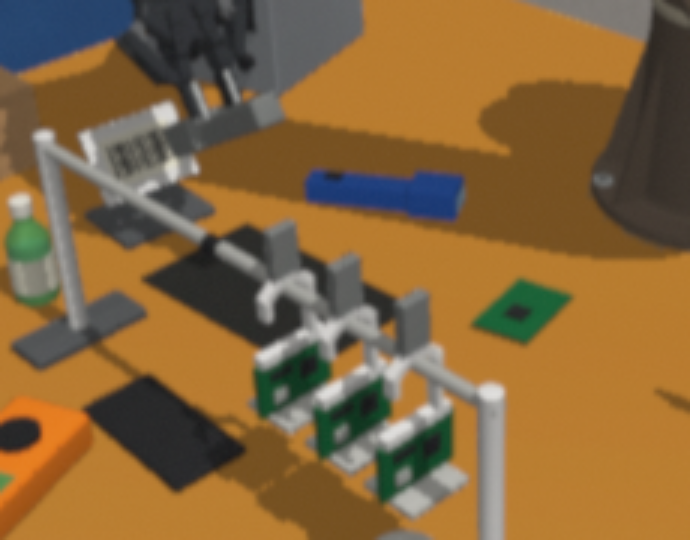

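View pics/w21.png

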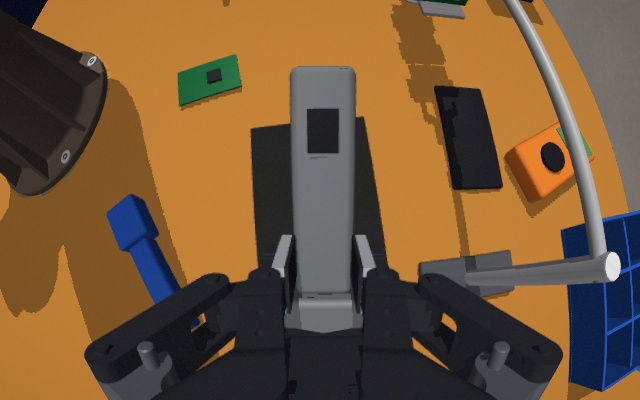

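The reader points square at the label: scene crop head (190,135), label (140,155). In the wrist view it hasn't slipped. All three carriers still hang. Holding.

```bash
python3 -m pendant '[[[0,0,0],[0,0,0],20],[[0,0,0],[0,0,0],20],[[0,0,0],[0,0,0],20],[[0,0,0],[0,0,0],20],[[0,0,0],[0,0,0],20]]' >/dev/null
python3 -m pendant '[[[0,0,0],[0,0,0],20],[[0,0,0],[0,0,0],20],[[0,0,0],[0,0,0],20],[[0,0,0],[0,0,0],20],[[0,0,0],[0,0,0],20]]' >/dev/null
python3 -m pendant '[[[0,0,0],[0,0,0],20],[[0,0,0],[0,0,0],20],[[0,0,0],[0,0,0],20],[[0,0,0],[0,0,0],20],[[0,0,0],[0,0,0],20]]' >/dev/null
python3 -m pendant '[[[0,0,0],[0,0,0],20],[[0,0,0],[0,0,0],20],[[0,0,0],[0,0,0],20],[[0,0,0],[0,0,0],20],[[0,0,0],[0,0,0],20]]' >/dev/null
python3 -m pendant '[[[0,0,0],[0,0,0],20],[[0,0,0],[0,0,0],20],[[0,0,0],[0,0,0],20],[[0,0,0],[0,0,0],20],[[0,0,0],[0,0,0],20]]'
python3 aim.py; python3 - <<'E'
from go import *
# put-back pose: reader centre on pad nearer centre
c=np.array([.455,-.197]); d=np.array([np.sin(np.radians(4.6)),-np.cos(np.radians(4.6))]); p=c+.005*d
print(p)
rel([*p,.165],downR(4.6)); rel([*p,.008],downR(4.6))
E
```

```text
t: 32.5
tcp_pos: [0.4664, -0.2444, 0.16]
orientation: [0.636, 0.589, -0.367, 0.339]
ft_force: [-0.2, -0.8, -1.0]
opening: 0.0273
t 32.5 tcp [ 0.4664 -0.2444  0.16  ] x [ 0.038  0.5   -0.865] y [ 0.997 -0.077 -0.001] jawdeg -4.4 F [-0.2 -0.8 -1. ] op 0.0273 j [-0.82  0.57  1.73  0.4   1.24 -0.95]
target [ 0.4664 -0.2445  0.1602] rz [-0.037 -0.499  0.866]
t cm [-0.02  0.    0.  ] rot [-0.003 -0.002 -0.   ] rows>= 0.0
t cm [-3.71 -0.24 -5.59] rot [-0.003 -0.002 -0.   ] rows>= 1.3
[ 0.45540099 -0.20198389]
t cm [ 1.65 -1.43 -3.84] rot [-0.154 -0.524 -0.04 ] rows>= 3.7
t cm [15.24 -1.41  4.03] rot [-0.154 -0.524 -0.04 ] rows>= 3.7
```

```bash
python3 -m pendant '[[[0.2,-0.3,-1],[-0.03,-0.1,-0.01],20],[[0.5,-0.6,-2],[-0.06,-0.2,-0.015],20],[[0.9,-0.9,-2.8],[-0.09,-0.31,-0.025],20],[[1.3,-1.2,-3.4],[-0.12,-0.42,-0.03],20],[[1.6,-1.4,-3.8],[-0.154,-0.524,-0.04],20]]'
python3 -m pendant '[[[0,0,0],[0,0,0],20],[[0,0,0],[0,0,0],20]]'
python3 go.py .4554 -.202 .05 4.6
```

```text
t: 33.0
tcp_pos: [0.4558, -0.2022, 0.166]
orientation: [0.479, 0.518, -0.48, 0.521]
ft_force: [-1.6, -0.2, -2.2]
opening: 0.0273
t: 33.2
tcp_pos: [0.456, -0.2012, 0.1664]
orientation: [0.479, 0.519, -0.479, 0.522]
ft_force: [-0.1, -0.4, -1.2]
opening: 0.0272
t 33.2 tcp [ 0.456  -0.2012  0.1664] x [ 0.003 -0.003 -1.   ] y [0.997 0.083 0.002] jawdeg 4.8 F [-0.1 -0.4 -1.2] op 0.0272 j [-0.48  0.32  1.99 -0.    0.83 -0.56]
jaw 4.6
t cm [11.64 -0.1   0.03] rot [ 0.003  0.003 -0.002] rows>= 2.3
```

```bash
python3 -m pendant '[[[3,-0.1,0],[0,0.003,-0.002],20],[[6,-0.1,0],[0,0.003,-0.002],20],[[9,-0.1,0],[0,0.003,-0.002],20],[[11.6,-0.1,0],[0,0.003,-0.002],20],[[13.5,-0.1,0],[0,0.003,-0.002],20]]'
python3 -m pendant '[[[0,0,0],[0,0,0],20]]'
python3 go.py .4554 -.202 .0065 4.6
```

```text
t: 33.7
tcp_pos: [0.4548, -0.2028, 0.0294]
orientation: [0.48, 0.52, -0.479, 0.519]
ft_force: [0.2, -0.1, -1.6]
opening: 0.0272
t: 33.8
tcp_pos: [0.4534, -0.2032, 0.0271]
orientation: [0.48, 0.521, -0.48, 0.517]
ft_force: [-0.8, -0.4, -1.9]
opening: 0.0277
t 33.8 tcp [ 0.4534 -0.2032  0.0271] x [-0.005  0.004 -1.   ] y [ 0.997  0.078 -0.004] jawdeg 4.5 F [-0.8 -0.4 -1.9] op 0.0277 j [-0.48  0.55  2.09  0.    0.51 -0.56]
jaw 4.6
t cm [ 2.06  0.22 -0.09] rot [-0.003 -0.005  0.004] rows>= 0.4
```

```bash
python3 -m pendant '[[[1,0.2,-0.1],[0,-0.005,0.004],20],[[1.6,0.2,-0.1],[0,-0.005,0.004],20],[[2,0.2,-0.1],[0,-0.005,0.004],20],[[2.1,0.2,-0.1],[0,-0.005,0.004],20],[[2.1,0.2,-0.1],[0,-0.005,0.004],20]]'
python3 go.py
```

```text
t: 34.3
tcp_pos: [0.4555, -0.2023, 0.0066]
orientation: [0.48, 0.519, -0.48, 0.519]
ft_force: [0.2, 0.0, -1.6]
opening: 0.0272
t 34.3 tcp [ 0.4555 -0.2023  0.0066] x [ 0. -0. -1.] y [0.997 0.077 0.   ] jawdeg 4.4 F [ 0.2  0.  -1.6] op 0.0272 j [-0.48  0.59  2.1  -0.    0.45 -0.56]
```

Still carrying its weight, so lower 1 mm at a time until contact.

```bash
python3 -m pendant '[[[0.1,0,0],[0,0,0],20],[[0.1,0,0],[0,0,0],20]]'; python3 -m pendant '[[[0.1,0,0],[0,0,0],20],[[0.1,0,0],[0,0,0],20]]'
```

```text
t: 34.5
tcp_pos: [0.4556, -0.2023, 0.0064]
orientation: [0.48, 0.519, -0.48, 0.519]
ft_force: [-3.4, 1.2, 10.9]
opening: 0.0276
t: 34.7
tcp_pos: [0.4556, -0.2024, 0.0063]
orientation: [0.48, 0.519, -0.48, 0.519]
ft_force: [-5.1, 2.7, 14.4]
opening: 0.0275
```

```bash
python3 -m pendant '[[[-0.05,0,0],[0,0,0],36],[[-0.05,0,0],[0,0,0],45],[[-0.05,0,0],[0,0,0],60],[[-0.05,0,0],[0,0,0],60]]'
python3 -m pendant '[[[-3,0,0],[0,0,0],60],[[-7,0,0],[0,0,0],60],[[-12,0,0],[0,0,0],60],[[-17,0,0],[0,0,0],60],[[-22,0,0],[0,0,0],60]]'
python3 -m pendant '[[[0,0,-3],[0,0,0],60],[[0,0,-7],[0,0,0],60],[[0,0,-7],[0,0,0],60]]'
python3 - <<'E'
from h import *
s=snap('wrist','w22');snap('scene','s22');snap('top','t22')
w=pts(ld('t22'))
m=(w[...,0]>.38)&(w[...,0]<.56)&(w[...,1]>-.33)&(w[...,1]<-.06)&(w[...,2]>.018)&(w[...,2]<.05)
p=w[m];print(len(p),p.min(0),p.max(0))
E
python3 go.py
```

```text
t: 35.1
tcp_pos: [0.4557, -0.2024, 0.0069]
orientation: [0.48, 0.519, -0.48, 0.519]
ft_force: [-0.1, -0.1, 0.1]
opening: 0.0512
t: 35.6
tcp_pos: [0.455, -0.202, 0.2289]
orientation: [0.48, 0.519, -0.48, 0.519]
ft_force: [1.3, -0.2, -0.7]
opening: 0.0511
t: 35.9
tcp_pos: [0.4486, -0.129, 0.2292]
orientation: [0.48, 0.519, -0.48, 0.519]
ft_force: [-0.5, -0.5, 0.7]
opening: 0.0512
106 [ 0.43363885 -0.24368285  0.01903861] [ 0.46105026 -0.1143796   0.0420203 ]
t 36.05 tcp [ 0.4498 -0.1322  0.229 ] x [ 0.001 -0.001 -1.   ] y [0.997 0.078 0.001] jawdeg 4.5 F [ 0.5 -0.6  0.2] op 0.0514 j [-0.35  0.2   1.97 -0.    0.96 -0.43]
```

View pics/w22.png

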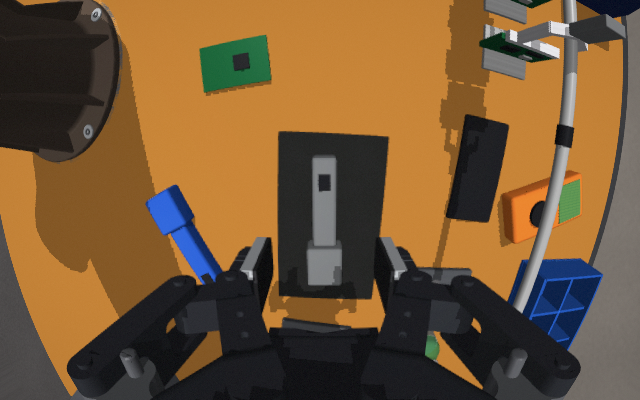

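View pics/s22.png

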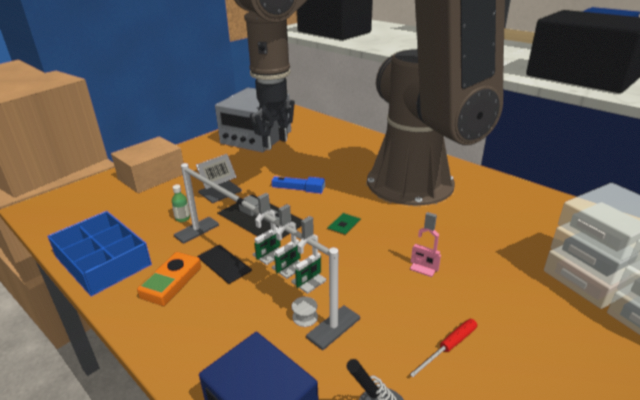

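The reader lies wholly on the pad (wrist (323,155) to (325,285), pad (278–388, 132–298)) and the three carriers hang at scene (267,232), (287,247) and (308,262). One numeric check before handing in.

```bash
python3 - <<'E'
from h import *
s=ld('s22');w=pts(s)
m=(w[...,2]>.218)&(w[...,2]<.26)&(abs(w[...,0]-.63)<.05)&(w[...,1]>-.1)&(w[...,1]<.22)
n,l,st,ce=cv2.connectedComponentsWithStats(m.astype(np.uint8))
for i in range(1,n):
    if st[i,4]>15:
        p=w[l==i]; q=p[p[:,2]>.235]; r=p[p[:,2]<=.235]; print(ce[i].round(),p.mean(0).round(4),'top z',p[:,2].max().round(4),'lean x',(q.mean(0)-r.mean(0)).round(4))
W=ld('w22'); 
for uv in [(325,285),(324,155)]: print('reader end',wray(W,uv,.036).round(4))
for uv in [(280,132),(388,137),(371,298),(279,295)]: print('pad',wray(W,uv,.004).round(4))
a=ld('scene0')['color'].astype(int);b=s['color'].astype(int)
for nm,(u,v,r) in dict(spool=(304,311,15),flux=(180,203,18),driver=(445,345,35),phone=(223,262,25)).items():
    d=np.abs(a-b)[v-r:v+r,u-r:u+r].sum(2); print(nm,(d>90).mean().round(3))
E
```

```text
[263. 202.] [0.6334 0.0389 0.236 ] top z 0.2513 lean x [-0.0003 -0.0008  0.018 ]
[284. 214.] [0.6343 0.1061 0.2363] top z 0.2518 lean x [ 0.0002 -0.0009  0.0181]
[307. 226.] [0.6348 0.1712 0.2371] top z 0.2514 lean x [ 0.0003 -0.0017  0.0178]
reader end [ 0.463  -0.2811  0.036 ]
reader end [ 0.4478 -0.1089  0.036 ]
pad [ 0.3907 -0.0879  0.004 ]
pad [ 0.5275 -0.0827  0.004 ]
pad [ 0.536  -0.3198  0.004 ]
pad [ 0.3977 -0.3251  0.004 ]
spool 0.063
flux 0.01
driver 0.0
phone 0.012
```

```bash
python3 -c "
from workcell import finish_job
print(finish_job())"
```

```text
the job is handed in; nothing more can be done
None
```

The job is handed in. I found three carriers, hooked each on the bar at y ≈ -0.15 m and slid them past the mark (y ≈ -0.05 m). I then aimed the reader at the label, held it there for about 3 s and laid it back on its pad.

**Last checks:**
- **Carriers:** all three hang upright, with tab tops at 0.251–0.252 m as expected for seated hooks. Their hooks are at y ≈ 0.03, 0.10 and 0.17 m, at least 80 mm past the mark.
- **Reader:** it lies on the pad with both ends inside the outline, at least about 20 mm from every edge. While aiming, the arm was within about 1 mm of the worked-out pose. The label's position itself was only measured to a few millimetres.
- **Bystanders:** pictures from before and after show no visible movement. The spool area differed by 6%, which I put down to the hanging carriers and their shadows.
- **Robot:** the gripper is open and clear of everything, and the job took 36 s of the 210 s.

**What went wrong:** the first grasp of the reader failed. The jaws shut without holding it and it ended up about 11 mm aside. I don't know whether it was knocked or squeezed out. I measured again and the second grasp held.

**Disagreement:** the top and scene cameras differed by 3–8 mm on the same points. The wrist camera confirmed each grasp position.

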